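# Punch the last drill spot of an extruder die

### The arm

A 6-joint arm with a two-finger parallel gripper is mounted at the origin on the work surface. World frame = base frame: x ahead of the robot, y to its left, z up, the work surface at z = 0. Lengths are in m, angles in rad, forces in N, time in s.
With the tool pointing down it reaches from about 0.375 to 0.975 m from the base axis. Payload 3.8 kg.
Tool frame: the origin (TCP) lies between the finger pads; the fingertips stand 17 mm ahead of it and the grasp point (between the pads) lies 2 mm behind it; y points along the fingers, z is the direction in which the jaws open and shut, and the axes are right-handed (so a half turn about y gives the same grasp; the last joint's range is limited). The gripper opens to 85 mm and grips with 20 to 120 N. Pads are 22 mm wide; open, the fingers measure 114 mm over their backs; the gripper's body (76 mm by 85 mm) begins 54 mm behind the grasp point. The pads swing forward as they close: fully open they stand 13 mm farther back than shut.
Start: joints at [-0.037, 0.264, 1.604, -0, 1.274, -0.037], TCP at [0.675, -0, 0.248] pointing down, gripper open.
Joint ranges: [-2.63, 2.63], [-0.94, 2.18], [0.31, 2.57], [-1.31, 4.45], [0, 2.66], [-2.55, 2.55]. Speed limits (rad/s): [2.57, 2.57, 3.14, 3.14, 3.14, 3.14].

### API

Orientations are given as a rotation vector (axis times angle).
In Python, from workcell import bot, eyes, nets gives the robot as it stands. The module is installed in compiled form; this text tells all that it offers.
- The arm moves only by the tool jog_arm, never from a script. Its arguments are lists of equal length, an entry for each row: "turn": the turn, a rotation vector about the tool's x, y, z in rad, a list of three; "slide": the shift along the tool's x, y, z in mm, a list of three; "grip": the opening in per cent of the stroke, from 0 (shut) to 100 (fully open). A call has 1 to 5 rows; each row shifts and turns the commanded pose from where the row before left it, along the tool's axes as they then stand; what a row does not reach is not made up. A row lasts 1/10 s, in which the tool goes at most 50 mm and 8.59 degrees, less where a joint would pass 70% of its speed; a pose out of reach is approached as far as the arm can. A call with a gripper value outside its range is refused whole. The fingers move at their own pace and stop on an object; "newtons" is the grip in N (left out, the last holds). Time passes only in rows, so rows that do not move let the fingers close. It gives the time, the measured TCP pose, the force and the opening at its end, in the units of the state.
- bot.read_state(): the state, without advancing time (a new reading comes with each control period).
- eyes.read_camera(name): name is "scene" or "side" or "wrist"; returns a dict with "img" (420x560x3 uint8, red, green, blue), "depth" (420x560 float32, m along the optical axis (not along the pixel's ray), 0 where there is no reading), "intrinsics" (3x3 intrinsics, pixels), "distortion" ([k1, k2, p1, p2, k3] as OpenCV has them; the pictures are not rectified), "position" and "rotation" of the camera in the world. Camera axes: x right, y down, z forward; pixel columns grow to the right and rows downward; lengths in m; the calibration is good to about 2 mm. A picture is of the moment at which its call begins.
- bot.finish_job(): hands the job in, once; it reports no verdict.
Trained networks look in a picture, given as the dict that the camera call returned (one of the last four; its "shot" number tells which), for a name from the list of things; names that differ only in an ending like _2 or _b are one class to them, and where a whole thing is asked for, a point or a joint stands for the part that bears it (a point fixed in the world has none). Each returns a list of dicts, best first, with "conf" (0 to 1); they miss things now and then, are a little off and sometimes report something else, mostly with a low value. They report only what shows in the picture. A call takes as long as a camera call.
- nets.search_frame(thing, picture): "xyz" ([x, y, z] in m, in the coordinates of the camera as it stood for that picture, good to about 4 mm: the middle of the surface that is visible of it).
The state is a dict: "time": time; "q": joint angles; "joint_vel": joint speeds; "joint_torque": joint torques, N m; "tool_pos": TCP position; "tcp_rot": TCP orientation; "wrist_force": force on the tool from outside, world axes, zero at the start; "torque": the same for the moment, N m; "width": opening from 0.0 (shut) to 1.0 (fully open).
Only numpy, scipy, OpenCV 4.12 (cv2) and the standard library are available. Lean on these libraries where they do the work, as an engineer would, in place of code of your own. Each camera call takes 0.05 s, during which the arm holds its last target.

### The job

Take the spring centre punch out of the slanted tool stand, set its point on the red-ringed scribed cross of the blue die blank and, holding it upright, press it straight down until its spring snaps; punch nowhere else, and do not bear down on it once it has snapped. Leave the blank lying where it is on its board, hang the punch back in its hole in the stand, down to its collar, and leave the other things on the bench alone.

Things in the scene. Friction and masses are not known exactly. Their poses are not given: they have to be found in the camera images.
- punch: spring centre punch, 126 mm, about 0.16 kg, hanging by its collar in the stand's middle hole. Origin on its axis at the end of the point, +z towards the cap. Along +z: 0-22 mm slim point (4 mm thick, slides in), 22-60 mm steel nose housing (cone, then 15 mm thick), 60-68 mm dark collar (23 mm thick), 68-116 mm round aluminium barrel to hold (15 mm thick), 116-126 mm brass cap (17 mm)
- punch_tip (a point): the end of the punch's point, on its axis. Pressed down, the point slides in: lightly at first (2.5 N and 0.25 N per mm), then against the main spring (about 1.5 N per mm more) up to 9 to 14 N, where it snaps and the force drops at once by 4 to 6 N; about 2 mm further is a hard stop. From first touch to the snap the point goes in 6 to 17 mm, by the unknown tension setting
- punch_collar (a point): centre of the underside of the punch's collar, 60 mm above the origin of the punch
- sear (a joint): sideways travel of the catch (sear) hidden inside the punch, m: about 0 while the spring is being loaded, goes above 0.0005 (to about 0.001) when the punch snaps and stays there until the point is let out again
- tool_stand: wooden slanted tool stand, fixed, base 140 x 214 x 14 mm, 116 mm high; origin at the centre of its underside. Between upright cheeks (inner faces at y = +-89 mm) a deck 56 x 178 x 28 mm slopes by 0.38 rad about the stand's y axis, so that its holes lean their tops to the stand's -x. Two short tools, fixed 70 mm either side of the middle hole along y, stand 46 mm out of the deck
- hole (a point): centre of the mouth of the stand's middle hole, on the deck's upper face; the hole is 19 mm wide and goes through the 28 mm deck (free space below). Its +z is the hole's axis, pointing up and out (0.38 rad from vertical)
- bench_board: plywood bench board, fixed, 200 x 170 x 16 mm, origin at the centre of its underside, with low wooden fences (12 mm above the board) along its +x edge and part of its -y edge
- die_blank: loose round steel die blank, 104 mm across, 6 mm thick, lying on the bench board; origin at the centre of its underside, +z up. Its top is painted with blue layout dye and has three scribed crosses 28 mm from its centre, 120 degrees apart: two are already punched (dark dot), the third is bare and ringed in red wax crayon (ring 19 mm across)
- mark (a point): the bare scribed cross inside the red ring, on the upper face of the die blank (28 mm from its centre along the blank's +x, 6 mm above its underside)
- dye_bottle: blue jar with a white cap, 40 mm wide, 70 mm high, bystander; origin at the centre of its underside
- crayon: red wax crayon 85 x 11 x 11 mm lying on the bench, bystander
- rule: steel rule 160 x 20 x 4 mm lying on the bench, bystander
- done_die: finished ring-shaped steel die, 104 mm across, 6 mm thick, bystander
- hammer: hammer lying on the bench, bystander
- square: try square, wooden stock 100 mm and steel blade 120 mm, lying on the bench, bystander

How it is judged:
On the way, in this order (a step that is already met when the one before it is completed fails the run):
1. the punch is drawn out of the stand (distance between punch_collar and hole above 0.06 m), for 0.1 s.
2. with its point within 3 mm of the ringed cross, pressed on the blank and upright within 0.12 rad, the punch's spring snaps (its sear pushed aside) (value of joint sear above 0.0005 m and horizontal distance between punch_tip and mark below 0.003 m and angle between punch's own z axis and vertical below 0.12 rad and contact force between punch and die_blank above 0.5 N), for 0.02 s.
At the end, for the whole second after the job is handed in: The punch hangs at rest in the stand's middle hole, point down: centre of its collar's underside within 7 mm of the hole's mouth, axis within 0.12 rad of the hole's; the die blank lies flat on its board with the ringed cross within 8 mm of where it was (distance between punch_collar and hole below 0.007 m and angle between the z axis of punch and the z axis of hole, either way round below 0.12 rad and z of punch_tip in the frame of hole below -0.04 m and linear speed of punch below 0.02 m/s and distance of mark from where it was at the start of the episode below 0.008 m and angle between die_blank's own z axis and vertical below 0.05 rad); the robot touches nothing.
It fails at once if the punch snaps with its point more than 4.5 mm away from the ringed cross (value of joint sear above 0.0005 m and horizontal distance between punch_tip and mark above 0.0045 m).
It fails at once if the punch bears on the blank with more than 22 N (contact force between punch and die_blank above 22 N).
It fails at once if one of the bystanders (dye bottle, crayon, rule, finished die, hammer, square) is pushed more than 30 mm (distance of any of dye_bottle, crayon, rule, done_die, hammer, square from where it was at the start of the episode above 0.03 m).
It also fails if it takes over 69 s, if anything falls off the work surface, if the arm or the gripper's body presses on something with over 40 N, if the wrist force passes 120 N, or if a joint passes its speed limit or range.

## Working session

There is one attempt and no reset: what is moved stays moved. The work goes in short steps, Python scripts to look and compute and a tool call to move; the robot and the scene stay as the last step left them, time stands still between calls to the robot, and variables do not carry over. Pictures are saved under pics/ and viewed, and the job is handed in when it is done.

Besides the shell and the picture viewer there is one more tool, called by a JSON object that holds its "fn" and its "kwargs", one argument or row to a line. jog_arm: Moves the arm, as the interface text tells. Its arguments: {"type":"object","properties":{"turn":{"type":"array"},"slide":{"type":"array"},"grip":{"type":"array"},"newtons":{"type":"number"}},"required":["turn","slide","grip"]}

```bash
mkdir -p pics; cat > h.py <<'E'
import numpy as np, cv2
from scipy.spatial.transform import Rotation as R
from workcell import bot, eyes, nets
def snap(name,fn):
    p=eyes.read_camera(name); cv2.imwrite('pics/'+fn+'.png',cv2.cvtColor(p['img'],cv2.COLOR_RGB2BGR))
    np.save('pics/'+fn+'.npy',{k:p[k] for k in p},allow_pickle=True); return p
def rot(p):
    r=np.array(p['rotation']); return r if r.shape==(3,3) else R.from_rotvec(r).as_matrix() if r.size==3 else None
def w(p,c): return np.array(p['position'])+rot(p)@np.array(c)
def pix(p,u,v,d=None):
    n=cv2.undistortPoints(np.array([[[u,v]]],float),np.array(p['intrinsics']),np.array(p['distortion']))[0,0]
    ray=np.array([n[0],n[1],1.])
    if d is None: d=p['depth'][int(round(v)),int(round(u))]
    return w(p,ray*d)
def ray(p,u,v):
    n=cv2.undistortPoints(np.array([[[u,v]]],float),np.array(p['intrinsics']),np.array(p['distortion']))[0,0]
    return np.array(p['position']),rot(p)@np.array([n[0],n[1],1.])
def onz(p,u,v,z):
    o,r=ray(p,u,v); return o+r*(z-o[2])/r[2]
def proj(p,X):
    Rm=rot(p); return cv2.projectPoints(np.atleast_2d(X).astype(float),cv2.Rodrigues(Rm.T)[0],-Rm.T@np.array(p['position']),np.array(p['intrinsics']),np.array(p['distortion']))[0][:,0]
def load(fn): return np.load('pics/'+fn+'.npy',allow_pickle=True).item()
E
python3 - <<'E'
from h import *
np.set_printoptions(precision=4,suppress=True)
print(bot.read_state())
for n in ['scene','side','wrist']:
    p=snap(n,n+'0'); print(n,p['position'],p['rotation'],p['intrinsics'])
    for t in ['punch','punch_collar','tool_stand','die_blank','dye_bottle','done_die','hammer','square','crayon','rule']:
        print(t,[(np.round(w(p,r['xyz']),4),round(r['conf'],2)) for r in nets.search_frame(t,p)[:2]])
E
```

```text
{'time': 0.0, 'q': array([-0.0369,  0.2648,  1.6054, -0.    ,  1.2737, -0.0369]), 'joint_vel': array([ 0.0004, -0.0008, -0.001 , -0.0008, -0.0027, -0.0007]), 'joint_torque': array([  0.0006, -51.5121, -36.7309,  -0.    ,   0.0131,   0.    ]), 'tool_pos': array([0.6743, 0.    , 0.2469]), 'tcp_rot': array([-1.2109,  1.2109, -1.208 ]), 'wrist_force': array([0.5574, 0.1224, 0.2402]), 'torque': array([0.0057, 0.0415, 0.0108]), 'width': 0.999011777048455}
scene [ 1.5084 -0.2823  0.9074] [-1.9288 -1.3823  0.6376] [[443.9359   0.     270.2365]
 [  0.     443.9359 215.3333]
 [  0.       0.       1.    ]]
punch [(array([ 0.544 , -0.2036,  0.1325]), 0.53)]
punch_collar [(array([ 0.5434, -0.2017,  0.1312]), 0.6), (array([0.6021, 0.1823, 0.0175]), 0.56)]
tool_stand [(array([ 0.5778, -0.2092,  0.013 ]), 0.93), (array([ 0.5447, -0.203 ,  0.1328]), 0.71)]
die_blank [(array([0.5648, 0.2225, 0.0257]), 0.78)]
dye_bottle [(array([ 0.759 , -0.0133,  0.0489]), 0.72)]
done_die [(array([ 0.5468, -0.2034,  0.1311]), 0.62), (array([0.5626, 0.2201, 0.0288]), 0.2)]
hammer [(array([ 0.5317, -0.4454,  0.0261]), 0
[... 928 characters left out ...]
7 0.0785 0.3738] [ 2.8333 -0.0015 -0.0001] [[296.7167   0.     279.0445]
 [  0.     296.7167 209.2968]
 [  0.       0.       1.    ]]
punch [(array([ 0.5306, -0.189 ,  0.1656]), 0.7)]
punch_collar [(array([ 0.5292, -0.191 ,  0.1626]), 0.74)]
tool_stand [(array([ 0.5931, -0.1305,  0.0163]), 0.87)]
die_blank [(array([0.5588, 0.188 , 0.0222]), 0.93)]
dye_bottle [(array([ 0.7383, -0.0023,  0.072 ]), 0.62)]
done_die [(array([ 0.5305, -0.191 ,  0.162 ]), 0.74), (array([ 0.7634, -0.1697,  0.008 ]), 0.7)]
hammer []
square [(array([0.5657, 0.1618, 0.0151]), 0.56), (array([0.5592, 0.1852, 0.0239]), 0.3)]
crayon [(array([ 0.4874, -0.0173,  0.0085]), 0.74)]
rule [(array([0.7959, 0.1226, 0.0018]), 0.91)]
```

View pics/scene0.png

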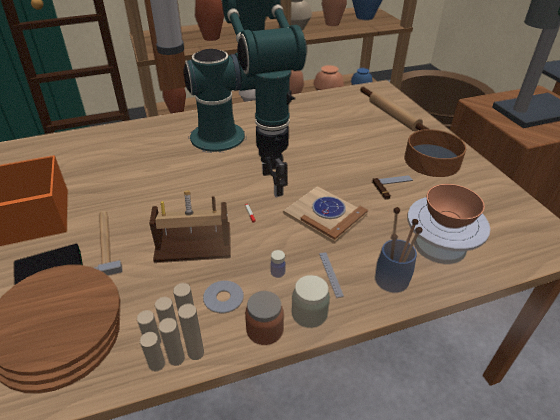

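View pics/side0.png

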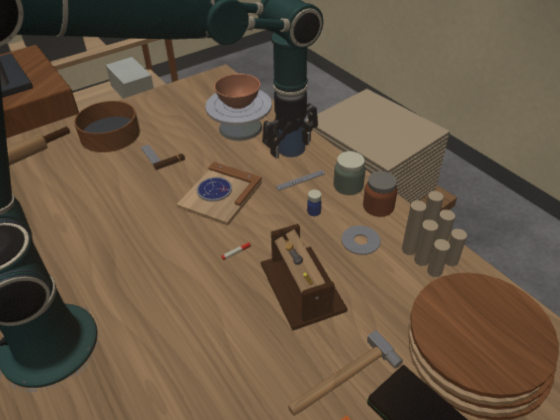

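View pics/wrist0.png

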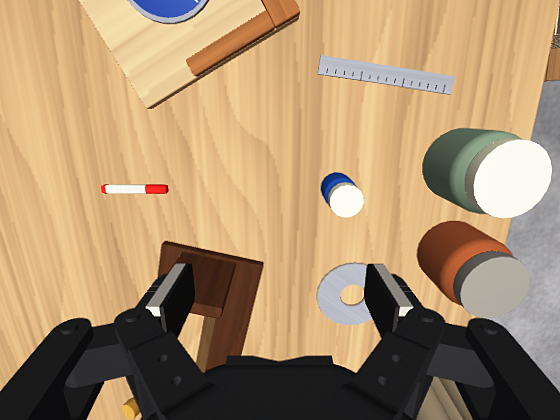

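The scene, side and wrist pictures agree: the stand is at about (0.54,-0.20), the blank on its board at (0.56,0.21), and the bystanders lie around both. Next I'll work out the tool axes and where the wrist camera sits relative to the tool.

```bash
python3 - <<'E'
from h import *
np.set_printoptions(precision=4,suppress=True)
s=bot.read_state(); T=R.from_rotvec(s['tcp_rot']).as_matrix(); print(T)
p=load('wrist0'); C=T.T@rot(p); print('cam in tool',C, T.T@(np.array(p['position'])-s['tool_pos']))
for n in ['scene0','side0']:
    q=load(n); u,v=proj(q,[[0.54,-0.2,0.12]])[0].astype(int)
    r=proj(q,[[0.56,0.21,0.02]])[0].astype(int)
    a=cv2.imread(f'pics/{n}.png')
    def crop(u,v): return cv2.resize(a[v-50:v+50,u-60:u+60],(600,500),interpolation=cv2.INTER_CUBIC)
    cv2.imwrite(f'pics/{n}_st.png',crop(u,v)); print(n,u,v,r)
E
```

```text
[[ 0.  0.  1.]
 [-1. -0.  0.]
 [ 0. -1.  0.]]
cam in tool [[ 0.0011  0.9529  0.3034]
 [-0.0001 -0.3034  0.9529]
 [ 1.     -0.0011 -0.0002]] [-0.0785 -0.1256 -0.0013]
scene0 188 207 [324 208]
side0 293 256 [216 190]
```

View pics/scene0_st.png

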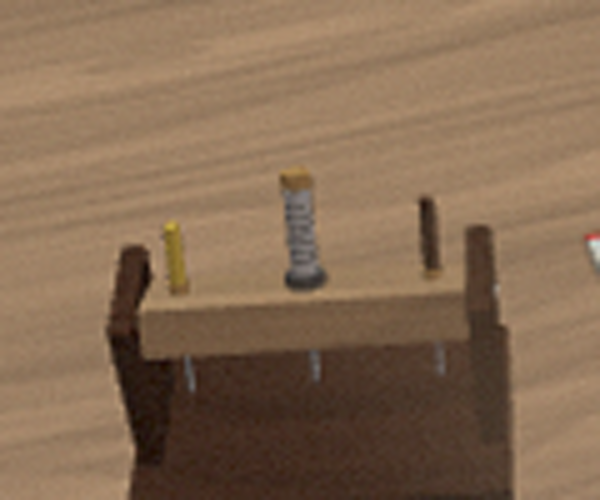

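View pics/side0_st.png

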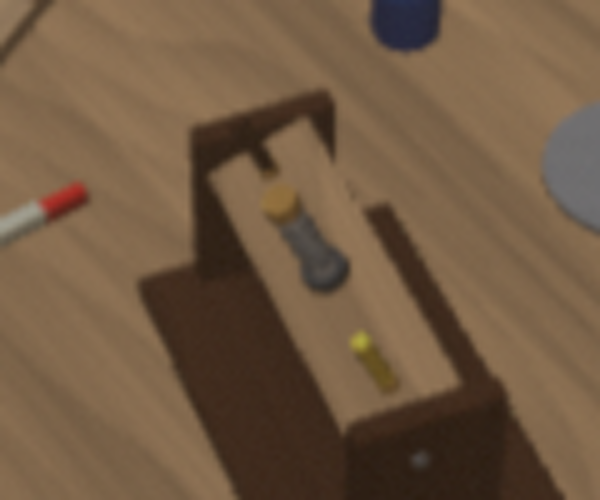

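Tool y is the approach (down), tool z is world +x, tool x is world -y. In the crops the punch leans toward the robot, in the deck between the yellow and brown tools. I'll look at the blank first.

{"fn": "jog_arm", "kwargs": {
  "turn": [
    [0, 0, 0],
    [0, 0, 0],
    [0, 0, 0],
    [0, 0, 0],
    [0, 0, 0]
  ],
  "slide": [
    [-42, 8, -21],
    [-42, 8, -21],
    [-42, 8, -21],
    [-42, 8, -21],
    [-42, 8, -21]
  ],
  "grip": [50, 50, 50, 50, 50],
  "newtons": 40
}}

```text
time: 2.15
tool_pos: [0.5691, 0.2114, 0.2082]
tcp_rot: [-1.208, 1.209, -1.21]
wrist_force: [0.5, 1.1, 0.2]
width: 0.5
```

{"fn": "jog_arm", "kwargs": {
  "turn": [
    [0, 0, 0],
    [0, 0, 0],
    [0, 0, 0]
  ],
  "slide": [
    [-20, 20, -10],
    [0, 0, 0],
    [0, 0, 0]
  ],
  "grip": [50, 50, 50]
}}

```text
time: 2.45
tool_pos: [0.5596, 0.23, 0.1879]
tcp_rot: [-1.211, 1.208, -1.208]
wrist_force: [0.2, -0.3, 0.1]
width: 0.501
```

```bash
python3 - <<'E'
from h import *
np.set_printoptions(precision=4,suppress=True)
s=bot.read_state(); print(s['time'],s['tool_pos'],s['tcp_rot'],s['width'])
p=snap('wrist','wb1')
for t in ['mark','die_blank']: print(t,[(np.round(w(p,r['xyz']),4),round(r['conf'],2)) for r in nets.search_frame(t,p)[:3]])
E
```

```text
2.45 [0.5596 0.23   0.1879] [-1.2112  1.2082 -1.2084] 0.5005765346570186
mark [(array([0.5567, 0.2256, 0.0221]), 0.88)]
die_blank [(array([0.5539, 0.2294, 0.0219]), 0.77)]
```

View pics/wb1.png

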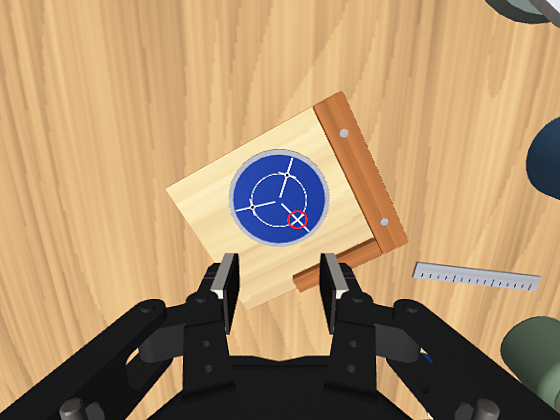

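The wrist picture shows the red ring at about (297,220). The two other crosses, at (287,175) and (251,207), are already punched. I'll measure the ring's centre, then go to the stand.

```bash
cat >> h.py <<'E'
def ring(p,box=None):
    hsv=cv2.cvtColor(p['img'],cv2.COLOR_RGB2HSV); m=((hsv[...,0]<8)|(hsv[...,0]>172))&(hsv[...,1]>150)&(hsv[...,2]>120)
    if box:
        b=np.zeros_like(m); b[box[1]:box[3],box[0]:box[2]]=1; m&=b
    v,u=np.nonzero(m); e=cv2.fitEllipse(np.c_[u,v].astype(np.float32)); return e,len(u)
E
python3 - <<'E'
from h import *
np.set_printoptions(precision=4,suppress=True)
p=load('wb1'); e,n=ring(p,(270,190,330,250)); print(e,n); u,v=e[0]
print(onz(p,u,v,.022), pix(p,u,v), pix(p,260,225),pix(p,200,190))
for nm in ['scene0','side0']:
    q=load(nm); u,v=proj(q,[[0.56,0.21,0.02]])[0].astype(int)
    try:
        e,n=ring(q,(u-40,v-40,u+40,v+40)); print(nm,e,n,onz(q,*e[0],.022))
    except Exception as x: print(nm,x)
E
```

```text
((297.0097961425781, 219.32113647460938), (17.217283248901367, 18.31157875061035), 81.97764587402344) 81
[0.5769 0.2047 0.022 ] [0.5768 0.2054 0.0239] [0.5382 0.1985 0.0223] [0.4766 0.2348 0.0165]
scene0 OpenCV(4.12.0) /io/opencv/modules/imgproc/src/shapedescr.cpp:361: error: (-201:Incorrect size of input array) There should be at least 5 points to fit the ellipse in function 'fitEllipseNoDirect'

side0 OpenCV(4.12.0) /io/opencv/modules/imgproc/src/shapedescr.cpp:361: error: (-201:Incorrect size of input array) There should be at least 5 points to fit the ellipse in function 'fitEllipseNoDirect'
```

{"fn": "jog_arm", "kwargs": {
  "turn": [
    [0, 0, 0],
    [0, 0, 0],
    [0, 0, 0],
    [0, 0, 0],
    [0, 0, 0]
  ],
  "slide": [
    [20, -40, 0],
    [40, -30, -5],
    [49, 0, -5],
    [49, 0, -5],
    [49, 0, -5]
  ],
  "grip": [50, 50, 50, 50, 50]
}}

```text
time: 3.1
tool_pos: [0.5406, 0.0202, 0.26]
tcp_rot: [-1.206, 1.207, -1.212]
wrist_force: [1.3, -0.5, 0.4]
width: 0.499
```

{"fn": "jog_arm", "kwargs": {
  "turn": [
    [0, 0, 0],
    [0, 0, 0],
    [0, 0, 0],
    [0, 0, 0],
    [0, 0, 0]
  ],
  "slide": [
    [49, 0, -5],
    [49, 0, -5],
    [49, 0, -5],
    [0, 0, 0],
    [0, 0, 0]
  ],
  "grip": [50, 50, 50, 50, 50]
}}

```text
time: 3.6
tool_pos: [0.525, -0.1262, 0.259]
tcp_rot: [-1.206, 1.212, -1.214]
wrist_force: [0.1, -0.2, 0.8]
width: 0.499
```

```bash
python3 - <<'E'
from h import *
np.set_printoptions(precision=4,suppress=True)
s=bot.read_state(); print(s['time'],s['tool_pos'],s['tcp_rot'],s['width'])
p=snap('wrist','ws1')
for t in ['punch_collar','punch','tool_stand']: print(t,[(np.round(w(p,r['xyz']),4),round(r['conf'],2)) for r in nets.search_frame(t,p)[:3]])
E
```

```text
3.6 [ 0.525  -0.1262  0.259 ] [-1.2057  1.2119 -1.2137] 0.4990384020712948
punch_collar [(array([ 0.5367, -0.1947,  0.144 ]), 0.93)]
punch [(array([ 0.5373, -0.1929,  0.1437]), 0.84)]
tool_stand [(array([ 0.5463, -0.1747,  0.0955]), 0.94)]
```

View pics/ws1.png

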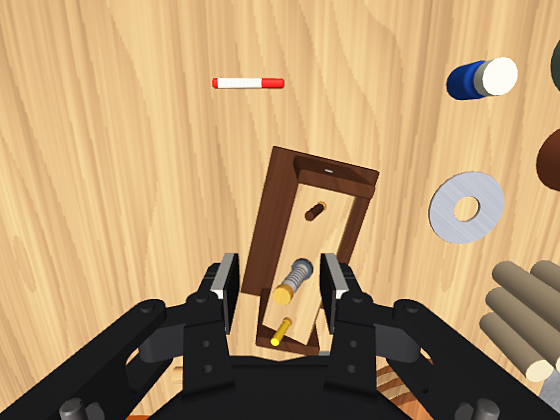

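The wrist picture shows the punch with its cap at (283,295) and collar at (302,268), the brown tool at (315,211), and the yellow tool at (282,330). I'll fit the deck plane and the punch axis from depth.

```bash
cat >> h.py <<'E'
def cloud(p):
    h,wd=p['depth'].shape; vv,uu=np.mgrid[:h,:wd]
    n=cv2.undistortPoints(np.c_[uu.ravel(),vv.ravel()].astype(float)[:,None],np.array(p['intrinsics']),np.array(p['distortion']))[:,0]
    X=np.c_[n,np.ones(len(n))]*p['depth'].ravel()[:,None]
    return (X@rot(p).T+np.array(p['position'])).reshape(h,wd,3)
E
python3 - <<'E'
from h import *
np.set_printoptions(precision=4,suppress=True)
p=load('ws1'); X=cloud(p)
cv2.imwrite('pics/ws1z.png',cv2.resize(cv2.cvtColor(p['img'][140:360,220:400],cv2.COLOR_RGB2BGR),None,fx=3.3,fy=2.7,interpolation=cv2.INTER_CUBIC))
# deck: region polygon
m=np.zeros(p['depth'].shape,np.uint8)
cv2.fillPoly(m,[np.array([[325,200],[345,202],[328,262],[312,262]])],1); cv2.fillPoly(m,[np.array([[296,205],[306,205],[285,278],[277,278]])],1)
D=X[(m>0)&(p['depth']>0)]
c=np.median(D,0); 
for _ in range(4):
    U,S,V=np.linalg.svd(D-D.mean(0),full_matrices=False); n=V[2]*np.sign(V[2][2]); r=(D-D.mean(0))@n; D=D[abs(r)<2.5*max(r.std(),1e-4)]
print('deck n',n,'tilt',np.arccos(n[2]),'az',np.arctan2(n[1],n[0]),'res',r.std(),len(D),D.mean(0))
c=D.mean(0)
H=(X-c)@n
reg=np.zeros_like(m); reg[245:310,265:320]=1
for a,b in [(4,10),(10,20),(20,30),(30,40),(40,50),(50,58),(58,75)]:
    Q=X[(reg>0)&(H>a/1e3)&(H<b/1e3)]; print(a,b,len(Q),Q.mean(0) if len(Q) else '', Q.min(0) if len(Q) else '',Q.max(0) if len(Q) else '')
for (u,v) in [(323,170),(315,212),(282,330),(275,147),(242,292),(378,173)]: print(u,v,X[v,u])
E
```

```text
deck n [ 0.7517 -0.6141  0.2406] tilt 1.327788169345838 az -0.6850170560777399 res 0.012892101669894065 1928 [ 0.5573 -0.1604  0.1118]
4 10 650 [ 0.5316 -0.2032  0.1129] [ 0.503  -0.2811  0.0126] [ 0.5605 -0.1298  0.2485]
10 20 869 [ 0.5363 -0.2085  0.115 ] [ 0.5029 -0.2856  0.0124] [ 0.5647 -0.1744  0.1684]
20 30 345 [ 0.5408 -0.2249  0.1009] [ 0.5045 -0.2857  0.0243] [ 0.565  -0.1864  0.1459]
30 40 425 [ 0.548  -0.2306  0.1064] [ 0.5219 -0.2582  0.0978] [ 0.5645 -0.2019  0.1123]
40 50 278 [ 0.5543 -0.2375  0.1094] [ 0.5376 -0.2534  0.1035] [ 0.5658 -0.2171  0.1142]
50 58 96 [ 0.5608 -0.2424  0.1124] [ 0.5516 -0.2506  0.1086] [ 0.5664 -0.2322  0.1151]
58 75 9 [ 0.5666 -0.2514  0.1053] [ 0.5632 -0.2609  0.093 ] [ 0.5695 -0.2459  0.114 ]
323 170 [ 0.568  -0.1003  0.0907]
315 212 [ 0.5548 -0.1275  0.1419]
282 330 [ 0.5262 -0.2643  0.1256]
275 147 [ 0.5194 -0.0852  0.0137]
242 292 [ 0.4696 -0.2905  0.0141]
378 173 [ 0.6499 -0.1183  0.0131]
```

View pics/ws1z.png

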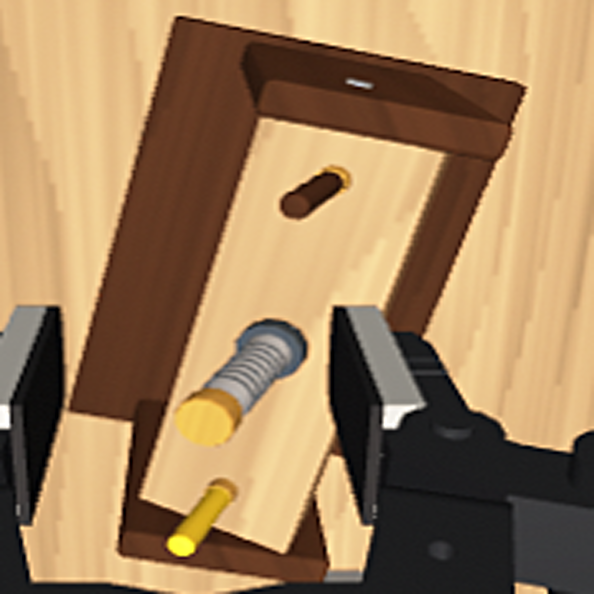

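```bash
cat > fit.py <<'E'
from h import *
from scipy.optimize import least_squares
np.set_printoptions(precision=4,suppress=True)
def ax(yaw,t=0.38):return np.array([-np.sin(t)*np.cos(yaw),-np.sin(t)*np.sin(yaw),np.cos(t)])
def standfit(p,x0=(0.54,-0.2),yaw=-0.24):
    X=cloud(p); img=p['img'].astype(int); hsv=cv2.cvtColor(p['img'],cv2.COLOR_RGB2HSV)
    near=(np.hypot(X[...,0]-x0[0],X[...,1]-x0[1])<0.085)&(p['depth']>0)&(X[...,2]>0.06)&(X[...,2]<0.12)
    light=(hsv[...,0]>8)&(hsv[...,0]<25)&(hsv[...,2]>150)&(hsv[...,1]<150)
    D=X[near&light]; print('deck pts',len(D))
    n=ax(yaw); r=D@n; h=np.median(r)
    for _ in range(6):
        D=D[abs((D-D.mean(0))@n-np.median((D-D.mean(0))@n))<0.006 if _<1 else abs((D-D.mean(0))@n)<0.002]
        V=np.linalg.svd(D-D.mean(0),full_matrices=False)[2]; n=V[2]*np.sign(V[2][2])
    print('deck',n,'tilt',np.arccos(n[2]),'yaw',np.arctan2(-n[1],-n[0]),len(D),D.mean(0))
    return X,n,D.mean(0)
def axisfit(X,n,c,mask,r0=0.0075,lo=0.012,hi=0.052,dist=0.012,P0=None):
    # P0 approx hole point; fit line with given radius
    e1=np.cross([0,1,0],n);e1/=np.linalg.norm(e1);e2=np.cross(n,e1)
    H=(X-c)@n
    d=X-P0; rad=np.linalg.norm(d-(d@n)[...,None]*n,axis=-1)
    Q=X[mask&(H>lo)&(H<hi)&(rad<dist)]
    def f(q):
        a=n+q[2]*e1+q[3]*e2; a/=np.linalg.norm(a); d=Q-(P0+q[0]*e1+q[1]*e2); return np.linalg.norm(np.cross(d,a),axis=1)-r0
    s=least_squares(f,[0,0,0,0],loss='soft_l1',f_scale=0.0007); q=s.x; a=n+q[2]*e1+q[3]*e2;a/=np.linalg.norm(a)
    P=P0+q[0]*e1+q[1]*e2; P=P+a*((c-P)@n)/(a@n)
    print('axis',a,'mouth pt',P,len(Q),'rms',np.sqrt(np.mean(f(q)**2)),'ang',np.arccos(a@n)); return a,P
E
python3 - <<'E'
from fit import *
p=load('ws1'); X,n,c=standfit(p)
n0=ax(-0.24); P0=np.array([0.5367,-0.1947,0.144]); P0=P0-n0*((P0-c)@n0)
for nn in (n,n0):
    a,P=axisfit(X,nn,c,p['depth']>0,P0=P0,dist=0.02)
    a,P=axisfit(X,nn,c,p['depth']>0,P0=P)
    q=proj(p,np.array([P+a*.008,P+a*.056,P+a*.066])); print(q)
E
```

```text
deck pts 5803
deck [-0.3684  0.0884  0.9255] tilt 0.3885172899383435 yaw -0.23559780609058684 5678 [ 0.5513 -0.1921  0.1039]
axis [-0.3501  0.0893  0.9325] mouth pt [ 0.5485 -0.2021  0.1037] 321 rms 0.00039225006350358766 ang 0.019589873389106144
axis [-0.3501  0.0893  0.9325] mouth pt [ 0.5485 -0.2021  0.1037] 321 rms 0.00039225005215772055 ang 0.019589865250075125
[[300.4431 270.4455]
 [285.1455 291.3731]
 [281.2973 296.6293]]
axis [-0.3501  0.0893  0.9325] mouth pt [ 0.5484 -0.2021  0.1038] 320 rms 0.0003928592720694415 ang 0.010946478545293344
axis [-0.3501  0.0893  0.9325] mouth pt [ 0.5484 -0.2021  0.1038] 320 rms 0.00039285927175846985 ang 0.010946498351869484
[[300.4375 270.453 ]
 [285.1372 291.3846]
 [281.2884 296.6418]]
```

```bash
cat >> h.py <<'E'
def plan(pos,T):
    s=bot.read_state(); T0=R.from_rotvec(s['tcp_rot']).as_matrix()
    rv=R.from_matrix(T0.T@T).as_rotvec(); d=np.array(pos)-s['tool_pos']
    print('t',s['time'],'pos',np.round(s['tool_pos'],4),'turn total',np.round(rv,4),'slide(after turn) mm',np.round(T.T@d*1e3,1),'before',np.round(T0.T@d*1e3,1),'F',np.round(s['wrist_force'],2),'w',round(s['width'],3))
def frame(a,yaw):
    y=-np.array(a)/np.linalg.norm(a); z=np.array([np.cos(yaw),np.sin(yaw),0]); z-=y*(z@y); z/=np.linalg.norm(z); return np.c_[np.cross(y,z),y,z]
YAW=-0.238; TILT=0.38
HAX=np.array([-np.sin(TILT)*np.cos(YAW),-np.sin(TILT)*np.sin(YAW),np.cos(TILT)])
HOLE=np.array([0.5485,-0.2021,0.1037]); PAX=np.array([-0.355,0.0893,0.931])
PAX/=np.linalg.norm(PAX)
E
python3 - <<'E'
from h import *
T=frame(HAX,YAW); plan(HOLE+PAX*0.034+HAX*0.08,T); plan(HOLE+PAX*0.034,T)
E
```

```text
t 3.8 pos [ 0.5253 -0.1228  0.2583] turn total [ 0.3779  0.2363 -0.0457] slide(after turn) mm [ 71.5  44.9 -18.9] before [ 69.2  48.7 -17.8] F [ 0.95  0.15 -0.19] w 0.497
t 3.8 pos [ 0.5253 -0.1228  0.2583] turn total [ 0.3779  0.2363 -0.0457] slide(after turn) mm [ 71.5 124.9 -18.9] before [ 76.3 123.   11. ] F [ 0.95  0.15 -0.19] w 0.497
```

{"fn": "jog_arm", "kwargs": {
  "turn": [
    [0.0945, 0.059, -0.0114],
    [0.0945, 0.059, -0.0114],
    [0.0945, 0.059, -0.0114],
    [0.0945, 0.059, -0.0114],
    [0, 0, 0]
  ],
  "slide": [
    [0, 0, 0],
    [0, 0, 0],
    [0, 0, 0],
    [0, 0, 0],
    [40, 0, -10]
  ],
  "grip": [50, 50, 50, 50, 50]
}}

```text
time: 4.3
tool_pos: [0.5065, -0.1553, 0.254]
tcp_rot: [-0.834, 1.056, -1.56]
wrist_force: [-0.6, -0.4, 0.2]
width: 0.504
```

{"fn": "jog_arm", "kwargs": {
  "turn": [
    [0, 0, 0],
    [0, 0, 0],
    [0, 0, 0]
  ],
  "slide": [
    [31, 35, -9],
    [0, 0, 0],
    [0, 0, 0]
  ],
  "grip": [50, 50, 50]
}}

```text
time: 4.6
tool_pos: [0.5032, -0.1907, 0.2176]
tcp_rot: [-0.835, 1.063, -1.565]
wrist_force: [0.7, 0.2, -0.8]
width: 0.5
```

```bash
python3 - <<'E'
from fit import *
p=snap('wrist','ws2'); T=frame(HAX,YAW); plan(HOLE+PAX*0.034,T)
X,n,c=standfit(p)
a,P=axisfit(X,HAX,c,p['depth']>0,P0=HOLE)
s=snap('side','ss2')
E
```

```text
t 4.65 pos [ 0.5042 -0.1907  0.2189] turn total [ 0.0001 -0.     -0.0003] slide(after turn) mm [ 0.5 89.9 -0. ] before [ 0.5 89.9 -0. ] F [ 0.16 -0.58 -0.03] w 0.502
deck pts 10075
deck [-0.3607  0.0874  0.9286] tilt 0.38021911444189854 yaw -0.23774790697798187 10002 [ 0.5511 -0.1916  0.1039]
axis [-0.3612  0.0871  0.9284] mouth pt [ 0.5491 -0.2021  0.1041] 311 rms 0.00021430608590100115 ang 0.0008126775570066496
```

View pics/ws2.png

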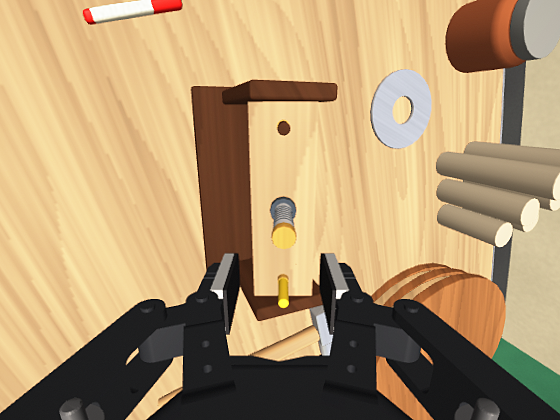

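The deck tilt reads 0.380 rad and the yaw -0.238, and the punch lies straight ahead (cap at 284,237), centred between the pads. I'll go down and grip.

{"fn": "jog_arm", "kwargs": {
  "turn": [
    [0, 0, 0],
    [0, 0, 0],
    [0, 0, 0],
    [0, 0, 0]
  ],
  "slide": [
    [0.5, 40, 0.3],
    [0, 30, 0],
    [0, 20, 0],
    [0, 0, 0]
  ],
  "grip": [50, 50, 50, 50]
}}

```text
time: 5.1
tool_pos: [0.5361, -0.1983, 0.1329]
tcp_rot: [-0.837, 1.064, -1.562]
wrist_force: [-0.1, -0.1, -0.3]
width: 0.499
```

{"fn": "jog_arm", "kwargs": {
  "turn": [
    [0, 0, 0],
    [0, 0, 0],
    [0, 0, 0],
    [0, 0, 0],
    [0, 0, 0]
  ],
  "slide": [
    [0, 0, 0],
    [0, 0, 0],
    [0, 0, 0],
    [0, 0, 0],
    [0, 0, 0]
  ],
  "grip": [30, 20, 12, 8, 8],
  "newtons": 80
}}

```text
time: 5.6
tool_pos: [0.5374, -0.2003, 0.1375]
tcp_rot: [-0.832, 1.058, -1.568]
wrist_force: [-1.6, 3.1, 7.4]
width: 0.149
```

```bash
python3 - <<'E'
from fit import *
p=snap('wrist','ws3'); T=frame(HAX,YAW); plan(HOLE+PAX*0.034,T)
E
```

```text
t 5.65 pos [ 0.5373 -0.2003  0.1375] turn total [-0.0033 -0.0009  0.0005] slide(after turn) mm [-1.   1.5 -1.9] before [-1.   1.5 -1.9] F [-1.9   3.54  7.71] w 0.154
```

View pics/ws3.png

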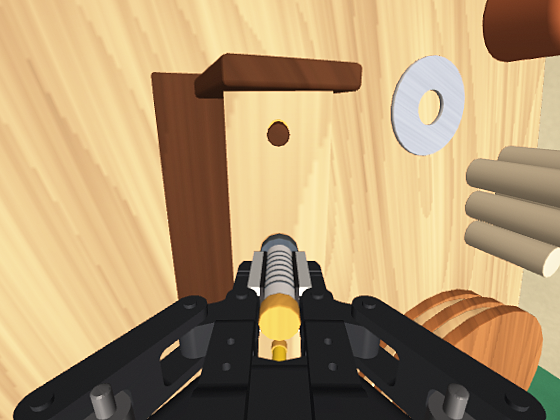

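The pads hold the barrel, with the collar at (279,243) free below them and the cap at (280,315). I'll draw the punch out along the hole's axis.

{"fn": "jog_arm", "kwargs": {
  "turn": [
    [0, 0, 0],
    [0, 0, 0],
    [0, 0, 0],
    [0, 0, 0],
    [0, 0, 0]
  ],
  "slide": [
    [0, -5, 0],
    [0, -15, 0],
    [0, -25, 0],
    [0, -30, 0],
    [0, -30, 0]
  ],
  "grip": [6, 6, 6, 6, 6],
  "newtons": 100
}}

```text
time: 6.15
tool_pos: [0.4971, -0.1907, 0.2329]
tcp_rot: [-0.835, 1.063, -1.566]
wrist_force: [0.4, -1.1, -0.9]
width: 0.154
```

```bash
python3 - <<'E'
from fit import *
p=snap('wrist','ws4'); s=snap('side','ss4');T=frame([0,0,1],YAW); plan([.577,.205,.2],T)
E
```

```text
t 6.25 pos [ 0.4997 -0.1921  0.2379] turn total [-0.388  -0.001   0.0027] slide(after turn) mm [-404.1   37.9  -18.5] before [-404.1   27.   -31.7] F [ 1.37  0.8  -0.26] w 0.152
```

View pics/ws4.png

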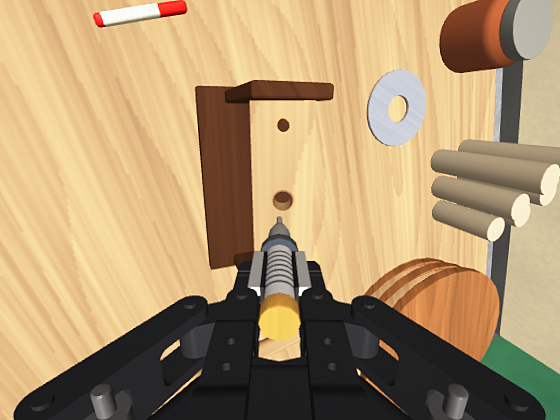

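View pics/ss4.png

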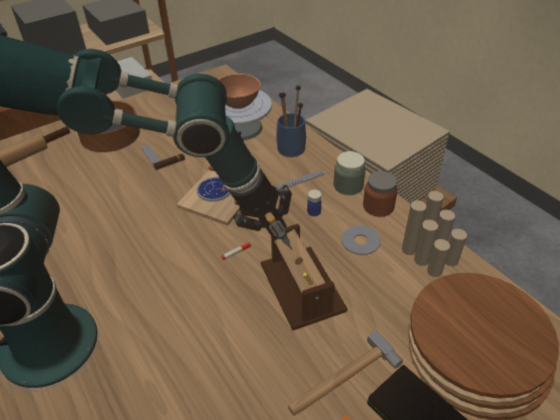

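The punch is out and gripped, with its point at (279,217) in the wrist view. I'll measure the hole and the point's offset in the tool frame.

```bash
python3 - <<'E'
from fit import *
p=load('ws4'); X,n,c=standfit(p)
s=bot.read_state(); T=R.from_rotvec(s['tcp_rot']).as_matrix(); o=s['tool_pos']
Xt=(X-o)@T
cr=p['img'][190:330,230:330]; cv2.imwrite('pics/ws4z.png',cv2.resize(cv2.cvtColor(cr,cv2.COLOR_RGB2BGR),None,fx=5,fy=4.2,interpolation=cv2.INTER_CUBIC))
# punch points
d=(abs(Xt[...,0])<0.02)&(abs(Xt[...,2])<0.016)&(p['depth']>0)
for a,b in [(-25,-15),(-15,-5),(-5,5),(5,15),(15,22),(22,26),(26,30),(30,36),(36,50),(50,60),(60,70),(70,80),(80,90),(90,100)]:
    m=d&(Xt[...,1]>a/1e3)&(Xt[...,1]<b/1e3); 
    if m.sum(): v,u=np.nonzero(m); print(a,b,m.sum(),Xt[m].mean(0)*1e3,'z',Xt[m][:,2].min()*1e3,Xt[m][:,2].max()*1e3,'x min',Xt[m][:,0].min()*1e3,u.mean(),v.min(),v.max())
for y in (.085,.09,.095,.1): print(y,proj(p,o+T@np.array([0,y,0])))
print('hole via pixels', [ (lambda oo,r: oo+r*((c-oo)@n)/(r@n))(*ray(p,284,200))])
E
```

```text
deck pts 7698
deck [-0.3609  0.0865  0.9286] tilt 0.38026838042370853 yaw -0.23530375527914515 7535 [ 0.5554 -0.1769  0.1041]
-25 -15 991 [ -9.507  -20.1212  -3.0934] z -15.976332491505914 15.990004875988888 x min -15.422834737142047 285.8415741675076 283 337
-15 -5 769 [-9.4686 -9.848  -2.6403] z -15.990865099517755 13.889287767520123 x min -12.814532547546612 286.408322496749 271 297
-5 5 700 [-9.338  -0.1596 -1.4301] z -15.98600546082976 13.834873041659806 x min -12.642364166048013 288.7814285714286 261 284
5 15 540 [-9.4441  9.5869 -1.5944] z -15.946774388119717 13.767715012237014 x min -12.693605636643815 288.06851851851854 252 273
15 22 187 [-8.6855 17.9449 -5.4347] z -15.859129642537127 6.783230767556463 x min -12.211982110785115 280.4064171122995 251 263
22 26 67 [-8.0755 24.0692 -6.2129] z -12.312443500012458 0.35535516587896376 x min -9.442946425264369 279.02985074626866 248 258
26 30 78 [-8.0882 28.1033 -6.3964] z -14.177030980007489 0.4973767094225406 x min -11.149252062503223 278.7692307692308 242 254
30 36 376 [-9.5906 31.8856 -5.7685] z -15.971426011237071 4.7601214875
[... 268 characters left out ...]
min -9.41812699201035 279.2719298245614 226 236
60 70 51 [-7.5281 63.2072 -6.0953] z -13.29808352822936 0.7865129675933419 x min -9.33637160681822 279.7843137254902 224 235
70 80 9 [-6.098  74.0127 -7.2089] z -10.31868699598686 -4.617306778796944 x min -7.156069938454091 278.3333333333333 222 225
80 90 19 [-3.7234 85.9392 -6.6243] z -8.388562161425076 -4.618445270157263 x min -4.437131932917637 279.3157894736842 219 222
90 100 16 [-3.4912 93.1173 -6.5495] z -8.516391146711937 -4.620692821188013 x min -4.159264357698402 279.5 216 220
0.085 [[288.1743 225.8086]]
0.09 [[288.0478 223.485 ]]
0.095 [[287.9266 221.2569]]
0.1 [[287.8102 219.1188]]
hole via pixels [array([ 0.5506, -0.201 ,  0.1045])]
```

View pics/ws4z.png

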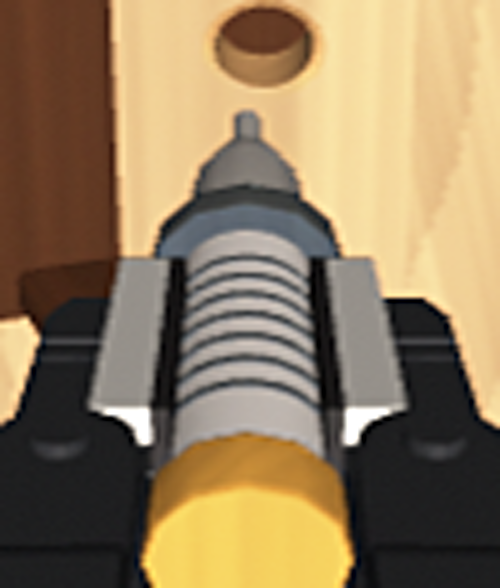

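{"fn": "jog_arm", "kwargs": {
  "turn": [
    [0, 0, 0],
    [-0.097, 0, 0.0007],
    [-0.097, 0, 0.0007],
    [-0.097, 0, 0.0007],
    [-0.097, 0, 0.0007]
  ],
  "slide": [
    [0, -30, 0],
    [0, 0, 0],
    [0, 0, 0],
    [0, 0, 0],
    [0, 0, 0]
  ],
  "grip": [6, 6, 6, 6, 6]
}}

```text
time: 6.75
tool_pos: [0.4873, -0.1884, 0.2598]
tcp_rot: [-1.093, 1.394, -1.374]
wrist_force: [0.3, 0.8, -2.2]
width: 0.149
```

{"fn": "jog_arm", "kwargs": {
  "turn": [
    [0, 0, 0],
    [0, 0, 0],
    [0, 0, 0],
    [0, 0, 0],
    [0, 0, 0]
  ],
  "slide": [
    [-30, 0, 0],
    [-45, 0, 0],
    [-45, 0, 0],
    [-45, 0, 0],
    [-45, 0, 0]
  ],
  "grip": [6, 6, 6, 6, 6]
}}

```text
time: 7.25
tool_pos: [0.537, 0.0173, 0.2595]
tcp_rot: [-1.091, 1.392, -1.376]
wrist_force: [0.8, -0.6, -2.0]
width: 0.147
```

{"fn": "jog_arm", "kwargs": {
  "turn": [
    [0, 0, 0],
    [0, 0, 0],
    [0, 0, 0],
    [0, 0, 0],
    [0, 0, 0]
  ],
  "slide": [
    [-45, 0, 0],
    [-45, 10, 0],
    [-45, 20, 0],
    [-25, 20, 0],
    [0, 0, 0]
  ],
  "grip": [6, 6, 6, 6, 6]
}}

```text
time: 7.75
tool_pos: [0.5723, 0.1741, 0.206]
tcp_rot: [-1.099, 1.393, -1.372]
wrist_force: [-0.6, -0.1, -2.3]
width: 0.151
```

```bash
python3 - <<'E'
from fit import *
T=frame([0,0,1],YAW); plan([.577,.205,.17],T);plan([.577,.205,.17],T)
E
```

```text
t 7.75 pos [0.5723 0.1741 0.206 ] turn total [0.0152 0.0032 0.0001] slide(after turn) mm [-31.1  36.   -2.7] before [-31.1  36.   -2.1] F [-0.61 -0.1  -2.29] w 0.151
t 7.75 pos [0.5723 0.1741 0.206 ] turn total [0.0152 0.0032 0.0001] slide(after turn) mm [-31.1  36.   -2.7] before [-31.1  36.   -2.1] F [-0.61 -0.1  -2.29] w 0.151
```

{"fn": "jog_arm", "kwargs": {
  "turn": [
    [0.015, 0.003, 0],
    [0, 0, 0],
    [0, 0, 0],
    [0, 0, 0]
  ],
  "slide": [
    [0, 0, 0],
    [-31, 36, -2.5],
    [0, 0, 0],
    [0, 0, 0]
  ],
  "grip": [6, 6, 6, 6]
}}

```text
time: 8.15
tool_pos: [0.5792, 0.2011, 0.1747]
tcp_rot: [-1.081, 1.381, -1.387]
wrist_force: [0.5, 0.5, -1.4]
width: 0.15
```

```bash
python3 - <<'E'
from fit import *
T=frame([0,0,1],YAW); plan([.577,.205,.17],T)
p=snap('wrist','wb2'); s=snap('scene','sb2'); d=snap('side','db2'); 
st=bot.read_state(); print(st['tool_pos'],st['tcp_rot'])
for n,q in (('sb2',s),('db2',d)):
    u,v=proj(q,[[.577,.205,.06]])[0].astype(int); a=q['img'][v-45:v+45,u-60:u+60]; cv2.imwrite(f'pics/{n}z.png',cv2.resize(cv2.cvtColor(a,cv2.COLOR_RGB2BGR),None,fx=6,fy=6,interpolation=cv2.INTER_CUBIC)); print(n,u-60,v-45)
a=p['img'][160:280,220:340]; cv2.imwrite('pics/wb2z.png',cv2.resize(cv2.cvtColor(a,cv2.COLOR_RGB2BGR),None,fx=5,fy=5,interpolation=cv2.INTER_CUBIC))
E
```

```text
t 8.15 pos [0.5792 0.2011 0.1747] turn total [-0.0057 -0.0036 -0.0009] slide(after turn) mm [-3.3  4.7 -3.1] before [-3.3  4.7 -3.1] F [ 0.49  0.5  -1.44] w 0.15
[0.5808 0.2012 0.1771] [-1.0755  1.3792 -1.3884]
sb2 266 156
db2 161 133
```

View pics/wb2z.png

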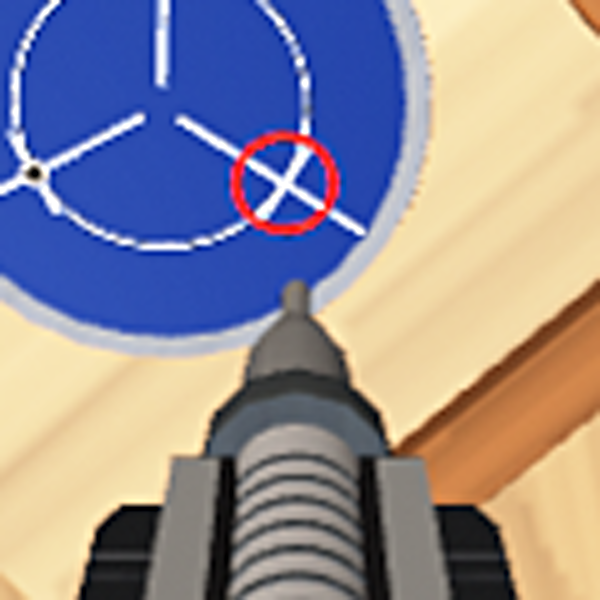

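View pics/sb2z.png

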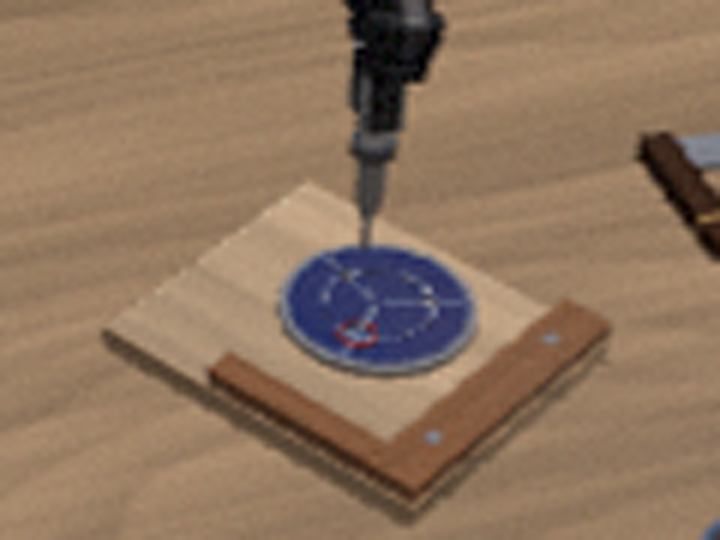

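View pics/db2z.png

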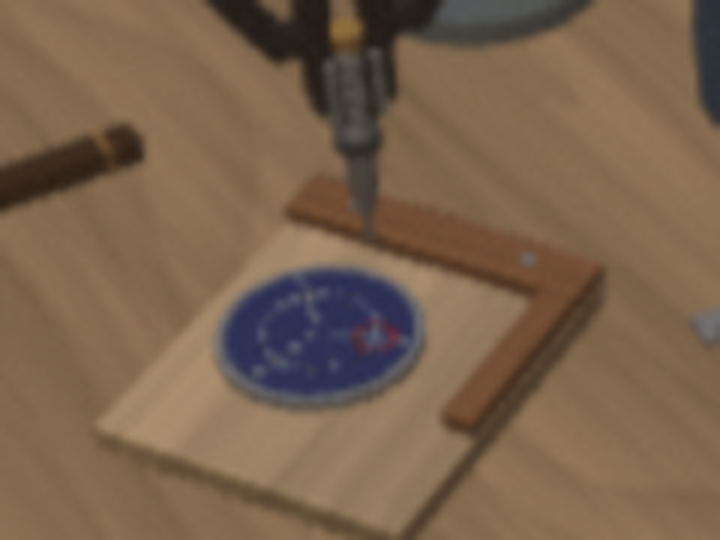

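In the wrist view the point is at about (279,217) and the ring centre at (277,197). The ring lies further toward the camera, below the tip plane. I'll work out the offset between them from this one camera, in tool axes.

```bash
cat >> h.py <<'E'
th=0.3083
C0=np.array([[0,np.cos(th),np.sin(th)],[0,-np.sin(th),np.cos(th)],[1.,0,0]]); c0=np.array([-.0785,-.1256,-.001])
def cam2tool(p,u,v,d):
    n=cv2.undistortPoints(np.array([[[u,v]]],float),np.array(p['intrinsics']),np.array(p['distortion']))[0,0]
    return c0+C0@(np.array([n[0],n[1],1])*d)
E
python3 - <<'E'
from fit import *
p=load('wb2'); e,n=ring(p,(255,180,300,215)); u,v=e[0]; print(e,n)
D=p['depth']; print('tip depth',D[213:226,276:284])
pts=[]
for (a,b) in [(250,180),(280,185),(277,197),(260,200),(285,190),(240,200)]: pts.append((a,b,D[b,a],cam2tool(p,a,b,D[b,a])*1e3)); print(pts[-1])
# tool y of the blank plane via known normals
print('ring tool',cam2tool(p,u,v,D[int(round(v)),int(round(u))])*1e3)
for b,dd in ((217,.234),(218,.234)): print('tip tool',cam2tool(p,279.3,b,dd)*1e3)
E
```

```text
((276.4374084472656, 196.267333984375), (18.971294403076172, 19.57131576538086), 87.33573913574219) 95
tip depth [[0.2935 0.2933 0.2922 0.2939 0.2941 0.2929 0.     0.2937]
 [0.2936 0.2939 0.294  0.2937 0.2918 0.2933 0.293  0.293 ]
 [0.2922 0.2943 0.2949 0.2939 0.294  0.2944 0.2933 0.2937]
 [0.2939 0.2939 0.2938 0.2313 0.2306 0.2932 0.2934 0.293 ]
 [0.2946 0.2315 0.23   0.2286 0.2276 0.2296 0.2944 0.294 ]
 [0.2936 0.2289 0.2263 0.2264 0.2267 0.2282 0.2935 0.2949]
 [0.2952 0.226  0.2254 0.2247 0.2252 0.2265 0.2302 0.2953]
 [0.2944 0.2246 0.2223 0.2217 0.2224 0.2235 0.2268 0.2971]
 [0.2962 0.2219 0.2204 0.2199 0.2213 0.2216 0.2245 0.296 ]
 [0.297  0.2209 0.2186 0.213  0.2184 0.2189 0.2227 0.2954]
 [0.2112 0.2094 0.2082 0.2073 0.2068 0.2101 0.2112 0.3026]
 [0.2043 0.2045 0.2016 0.2019 0.2032 0.2028 0.2043 0.206 ]
 [0.1997 0.1988 0.1982 0.1965 0.1979 0.1981 0.1984 0.2001]]
(250, 180, np.float32(0.28199217), array([-19.4817, 151.5512, -28.6229]))
(280, 185, np.float32(0.2827129), array([-14.7779, 150.8096,  -0.0894]))
(277, 197, np.float32(0.28729108), array([ -2.6702, 151.7586,  -2.9797]))
(260, 200, np.float32(0.28946987), array([  0.6927, 152.9742, -19.5829]))
(285, 190, np.float32(0.28535104), array([ -9.599 , 151.9291,   4.7284]))
(240, 200, np.float32(0.2879403), array([  0.2701, 151.5036, -38.9153]))
ring tool [ -3.2249 152.4223  -3.5285]
tip tool [-1.7066 95.5237 -0.7985]
tip tool [-0.9551 95.2843 -0.7985]
```

```bash
python3 - <<'E'
from fit import *
p=load('wb2'); D=p['depth']
h,wd=D.shape; vv,uu=np.mgrid[:h,:wd]
n=cv2.undistortPoints(np.c_[uu.ravel(),vv.ravel()].astype(float)[:,None],np.array(p['intrinsics']),np.array(p['distortion']))[:,0]
X=(c0+(np.c_[n,np.ones(len(n))]*D.ravel()[:,None])@C0.T).reshape(h,wd,3)
hsv=cv2.cvtColor(p['img'],cv2.COLOR_RGB2HSV); m=(hsv[...,0]>105)&(hsv[...,0]<125)&(hsv[...,1]>150)&(D>0)
m&=(X[...,1]>.14)&(X[...,1]<.165)
Q=X[m]
for _ in range(4):
    c=Q.mean(0); V=np.linalg.svd(Q-c,full_matrices=False)[2]; nn=V[2]*np.sign(V[2][1]); r=(Q-c)@nn; Q=Q[abs(r)<2.5*r.std()]
print('blank normal in tool',nn,c,len(Q),r.std())
print('cam rot reading: tool up', (rot(p)@C0.T)[:,1])
# axis of punch : housing 15mm cyl & barrel
m=(abs(X[...,2])<.009)&(D>0)&(X[...,0]<0.005)&(X[...,0]>-.02)
def f(q,Q,r): 
    a=np.array([q[2],1,q[3]]);a/=np.linalg.norm(a); d=Q-np.array([q[0],0,q[1]]); return np.linalg.norm(np.cross(d,a),axis=1)-r
Q1=X[m&(X[...,1]>-.012)&(X[...,1]<.024)&(abs(X[...,2])<.0075)]; Q2=X[m&(X[...,1]>.037)&(X[...,1]<.05)]
s=least_squares(lambda q:np.r_[f(q,Q1,.0075),f(q,Q2,.0075)],[0,0,0,0],loss='soft_l1',f_scale=.0005); print(len(Q1),len(Q2),s.x, 'tip x,z',(s.x[:2]+.095*s.x[2:])*1e3)
Q3=X[m&(X[...,1]>.075)&(X[...,1]<.1)&(abs(X[...,2])<.004)]; print(len(Q3),Q3.mean(0),Q3.max(0))
E
```

```text
blank normal in tool [ 0.0017  1.     -0.0041] [-0.0189  0.1523 -0.0247] 6366 0.0006646206869223804
cam rot reading: tool up [ 0.0057 -0.0005 -1.    ]
1099 48 [-0.0014 -0.0006  0.0062 -0.0072] tip x,z [-0.7897 -1.3141]
35 [-0.003   0.0865 -0.0008] [-0.0015  0.0932  0.0013]
```

{"fn": "jog_arm", "kwargs": {
  "turn": [
    [0, 0, 0],
    [0, 0, 0],
    [0, 0, 0],
    [0, 0, 0]
  ],
  "slide": [
    [-2.5, 25, -2.5],
    [0, 20, 0],
    [0, 0, 0],
    [0, 0, 0]
  ],
  "grip": [6, 6, 6, 6]
}}

```text
time: 8.7
tool_pos: [0.5788, 0.2047, 0.1315]
tcp_rot: [-1.077, 1.38, -1.388]
wrist_force: [1.1, 0.1, -0.7]
width: 0.151
```

```bash
cat > look.py <<'E'
from fit import *
import sys
def look(fn,box=(240,185,320,240)):
    p=snap('wrist',fn); D=p['depth']; T=frame([0,0,1],YAW); plan([.577,.205,.125],T)
    e,n=ring(p,box); print('ring',e,n)
    h,wd=D.shape; vv,uu=np.mgrid[:h,:wd]
    q=cv2.undistortPoints(np.c_[uu.ravel(),vv.ravel()].astype(float)[:,None],np.array(p['intrinsics']),np.array(p['distortion']))[:,0]
    X=(c0+(np.c_[q,np.ones(len(q))]*D.ravel()[:,None])@C0.T).reshape(h,wd,3)
    hsv=cv2.cvtColor(p['img'],cv2.COLOR_RGB2HSV); m=(hsv[...,0]>105)&(hsv[...,0]<125)&(hsv[...,1]>150)&(D>0)&(vv<220)
    Q=X[m]
    y0=np.median(Q[:,1]); Q=Q[abs(Q[:,1]-y0)<.004]; c=Q.mean(0); V=np.linalg.svd(Q-c,full_matrices=False)[2]; nn=V[2]*np.sign(V[2][1]); print('blank plane y',c[1]*1e3,'n',nn)
    u,v=e[0]; d=cam2tool(p,u,v,1.)-c0; k=((c-c0)@nn)/(d@nn); print('ring tool',(c0+d*k)*1e3)
    m=(abs(X[...,2])<.005)&(X[...,1]>.07)&(X[...,1]<c[1]-.003)&(D>0)&(abs(X[...,0])<.008)
    print('tip pts',m.sum()); v2,u2=np.nonzero(m)
    if m.sum(): print('rows',v2.min(),v2.max(),'col mean',u2[v2<v2.min()+4].mean(),'y max',X[m][:,1].max()*1e3)
    print('axis tip proj candidates')
    a=p['img'][160:280,220:340]; cv2.imwrite(f'pics/{fn}z.png',cv2.resize(cv2.cvtColor(a,cv2.COLOR_RGB2BGR),None,fx=5,fy=5,interpolation=cv2.INTER_CUBIC))
    for x in (-1.,0,1): # predicted pixel of tip end center
        P=np.array([x,95,-1])/1e3; cc=C0.T@(P-c0); print(x,cv2.projectPoints(cc[None],np.zeros(3),np.zeros(3),np.array(p['intrinsics']),np.array(p['distortion']))[0].ravel())
    return p
if __name__=='__main__': look(sys.argv[1])
E
python3 look.py wb3
```

```text
t 8.75 pos [0.5795 0.205  0.1322] turn total [-0.0091 -0.0041 -0.0037] slide(after turn) mm [ 0.6  7.2 -2.4] before [ 0.6  7.2 -2.5] F [ 0.02  0.06 -1.92] w 0.149
ring ((277.5591735839844, 213.94955444335938), (21.694120407104492, 22.61186408996582), 92.32575988769531) 117
blank plane y 109.0391964782121 n [ 0.0026  1.     -0.0077]
ring tool [  0.3324 109.1518  -2.2395]
tip pts 42
rows 216 225 col mean 279.22222222222223 y max 93.322344941373
axis tip proj candidates
-1.0 [279.0445 218.0658]
0 [279.0445 219.2624]
1 [279.0445 220.4559]
```

View pics/wb3z.png

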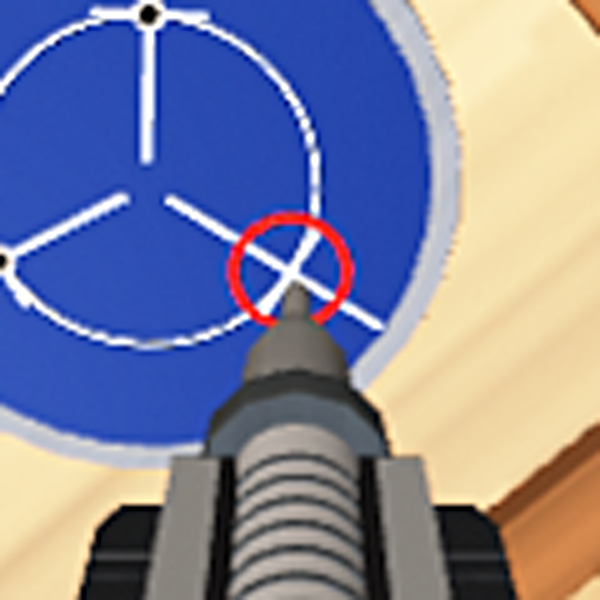

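The cross centre is at about (277.8,214) and the point's end is centred near (279.1,218.5), about 14 mm above the blank. I'll correct by roughly 1 mm each way and drop 9 mm.

{"fn": "jog_arm", "kwargs": {
  "turn": [
    [0, 0, 0],
    [0, 0, 0],
    [0, 0, 0]
  ],
  "slide": [
    [1, 5, -1.2],
    [0, 4, 0],
    [0, 0, 0]
  ],
  "grip": [6, 6, 6]
}}

```text
time: 9.05
tool_pos: [0.5767, 0.2044, 0.1212]
tcp_rot: [-1.079, 1.38, -1.387]
wrist_force: [0.1, -0.9, -1.7]
width: 0.151
```

```bash
python3 look.py wb4; python3 - <<'E'
from h import *
for nm in ('scene','side'):
    q=snap(nm,nm+'4'); u,v=proj(q,[[.577,.205,.03]])[0].astype(int); a=q['img'][v-25:v+25,u-35:u+35]; cv2.imwrite(f'pics/{nm}4z.png',cv2.resize(cv2.cvtColor(a,cv2.COLOR_RGB2BGR),None,fx=8,fy=8,interpolation=cv2.INTER_CUBIC)); print(u-35,v-25)
a=np.hstack([cv2.imread('pics/scene4z.png')[:, 100:460],cv2.imread('pics/side4z.png')[:,100:460]]); cv2.imwrite('pics/both4.png',a)
E
```

```text
t 9.1 pos [0.5768 0.2045 0.1214] turn total [-0.0065 -0.0034 -0.0023] slide(after turn) mm [-0.5 -3.6  0. ] before [-0.5 -3.6  0.1] F [-0.95 -0.38 -2.42] w 0.148
ring ((280.12213134765625, 216.98304748535156), (22.374597549438477, 23.67810821533203), 88.49191284179688) 114
blank plane y 98.86552635989125 n [ 0.0014  1.     -0.0059]
ring tool [-0.5259 98.9646 -0.1369]
tip pts 40
rows 216 225 col mean 279.22222222222223 y max 92.95372745472241
axis tip proj candidates
-1.0 [279.0445 218.0658]
0 [279.0445 219.2624]
1 [279.0445 220.4559]
290 184
187 161
```

View pics/wb4z.png

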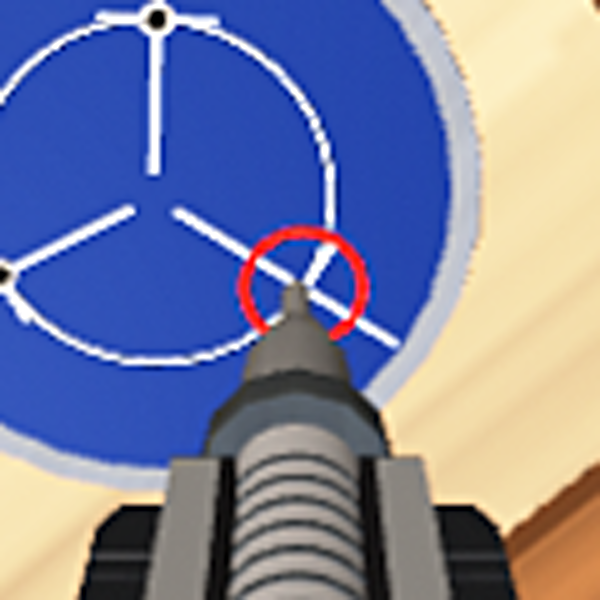

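View pics/both4.png

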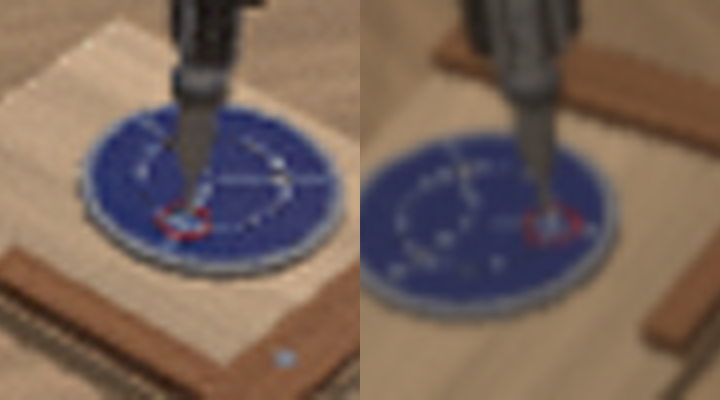

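In the wrist view the ring centre (280.1,217) is about 1 px right of the point (279.1), and the depth direction agrees. The scene and side crops also show the point over the cross. I'll nudge +0.8 mm in z and go down until it touches.

{"fn": "jog_arm", "kwargs": {
  "turn": [
    [0, 0, 0],
    [0, 0, 0],
    [0, 0, 0],
    [0, 0, 0]
  ],
  "slide": [
    [0, 1, 0.8],
    [0, 1, 0],
    [0, 0, 0],
    [0, 0, 0]
  ],
  "grip": [6, 6, 6, 6]
}}

```text
time: 9.6
tool_pos: [0.5778, 0.2044, 0.1194]
tcp_rot: [-1.079, 1.38, -1.387]
wrist_force: [-0.5, 0.2, -2.0]
width: 0.152
```

```bash
python3 look.py wb5
```

```text
t 9.65 pos [0.5778 0.2044 0.1194] turn total [-0.0068 -0.0034 -0.0025] slide(after turn) mm [-0.4 -5.6 -0.9] before [-0.4 -5.6 -0.9] F [-0.98 -0.52 -1.69] w 0.153
ring ((278.9421691894531, 218.11419677734375), (22.700769424438477, 23.693744659423828), 85.65800476074219) 117
blank plane y 96.98528774005666 n [ 0.0017  1.     -0.0063]
ring tool [-0.2261 97.0866 -1.0814]
tip pts 42
rows 216 225 col mean 279.22222222222223 y max 92.79260552286469
axis tip proj candidates
-1.0 [279.0445 218.0658]
0 [279.0445 219.2624]
1 [279.0445 220.4559]
```

View pics/wb5z.png

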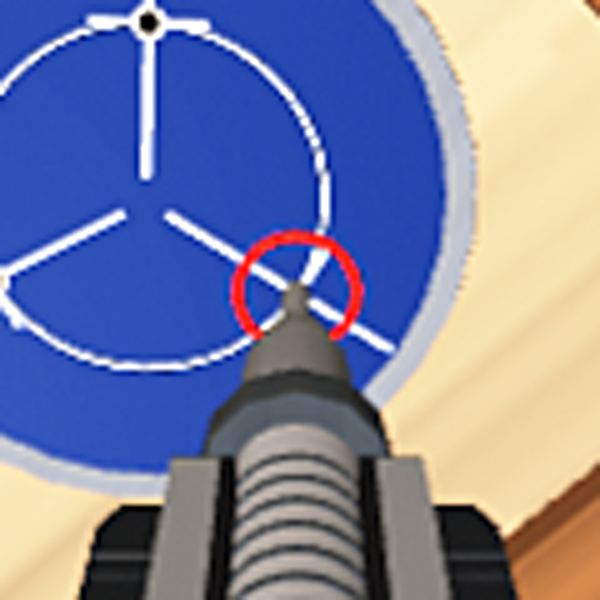

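The point's end and the ring's centre now coincide at about (279,218.5). I'll press down in small steps and watch the wrist force (baseline about -2 N).

{"fn": "jog_arm", "kwargs": {
  "turn": [
    [0, 0, 0],
    [0, 0, 0],
    [0, 0, 0],
    [0, 0, 0]
  ],
  "slide": [
    [0, 1, 0],
    [0, 1, 0],
    [0, 1, 0],
    [0, 1, 0]
  ],
  "grip": [6, 6, 6, 6],
  "newtons": 120
}}

```text
time: 10.05
tool_pos: [0.5781, 0.2045, 0.1159]
tcp_rot: [-1.078, 1.38, -1.387]
wrist_force: [0.7, 0.7, 0.8]
width: 0.149
```

{"fn": "jog_arm", "kwargs": {
  "turn": [
    [0, 0, 0],
    [0, 0, 0]
  ],
  "slide": [
    [0, 1, 0],
    [0, 1, 0]
  ],
  "grip": [6, 6]
}}

```text
time: 10.25
tool_pos: [0.5781, 0.2045, 0.1137]
tcp_rot: [-1.078, 1.38, -1.387]
wrist_force: [-0.9, -0.5, 1.9]
width: 0.147
```

```bash
python3 look.py wb6
```

```text
t 10.3 pos [0.5781 0.2045 0.1136] turn total [-0.0073 -0.0035 -0.0028] slide(after turn) mm [ -0.3 -11.4  -1.2] before [ -0.3 -11.4  -1.1] F [-0.61 -1.74  3.12] w 0.147
ring ((278.531005859375, 220.7512664794922), (23.16180992126465, 24.535274505615234), 89.42547607421875) 109
blank plane y 91.36382795420384 n [ 0.0029  1.     -0.007 ]
ring tool [-0.0374 91.4447 -1.3991]
tip pts 30
rows 218 225 col mean 279.47058823529414 y max 87.62294400959925
axis tip proj candidates
-1.0 [279.0445 218.0658]
0 [279.0445 219.2624]
1 [279.0445 220.4559]
```

View pics/wb6z.png

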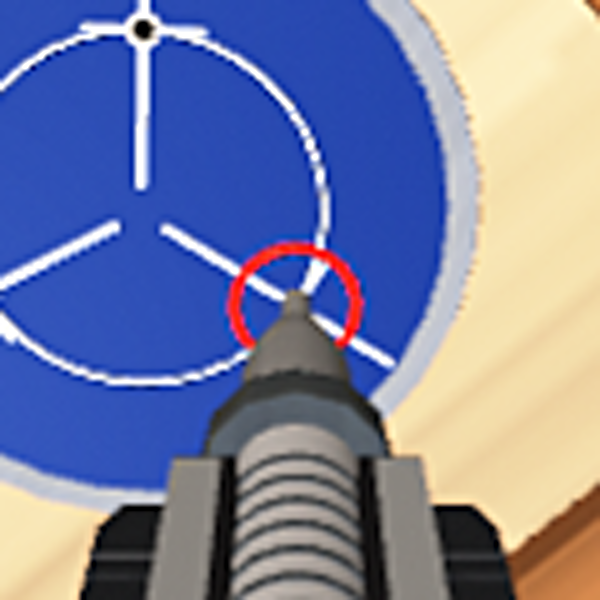

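The point is in contact, slid in about 4 mm, and still on the cross (ring 278.5,220.8; point ~279.2,220.4). I'll keep going in small steps.

{"fn": "jog_arm", "kwargs": {
  "turn": [
    [0, 0, 0],
    [0, 0, 0]
  ],
  "slide": [
    [0, 1, 0],
    [0, 1, 0]
  ],
  "grip": [6, 6]
}}

```text
time: 10.5
tool_pos: [0.5782, 0.2045, 0.1121]
tcp_rot: [-1.078, 1.38, -1.387]
wrist_force: [-2.2, -0.6, 6.5]
width: 0.147
```

{"fn": "jog_arm", "kwargs": {
  "turn": [
    [0, 0, 0]
  ],
  "slide": [
    [0, 1, 0]
  ],
  "grip": [6]
}}

```text
time: 10.6
tool_pos: [0.5782, 0.2046, 0.1112]
tcp_rot: [-1.078, 1.38, -1.387]
wrist_force: [-1.8, 0.0, 6.7]
width: 0.147
```

{"fn": "jog_arm", "kwargs": {
  "turn": [
    [0, 0, 0]
  ],
  "slide": [
    [0, 1, 0]
  ],
  "grip": [6]
}}

```text
time: 10.7
tool_pos: [0.5783, 0.2046, 0.1105]
tcp_rot: [-1.078, 1.38, -1.387]
wrist_force: [-1.8, -0.7, 7.5]
width: 0.146
```

{"fn": "jog_arm", "kwargs": {
  "turn": [
    [0, 0, 0]
  ],
  "slide": [
    [0, 1, 0]
  ],
  "grip": [6]
}}

```text
time: 10.8
tool_pos: [0.5783, 0.2046, 0.1097]
tcp_rot: [-1.078, 1.38, -1.387]
wrist_force: [-3.3, -0.4, 10.2]
width: 0.146
```

{"fn": "jog_arm", "kwargs": {
  "turn": [
    [0, 0, 0]
  ],
  "slide": [
    [0, 0, 0]
  ],
  "grip": [6]
}}

```text
time: 10.9
tool_pos: [0.5783, 0.2046, 0.1097]
tcp_rot: [-1.078, 1.38, -1.387]
wrist_force: [-2.0, -0.2, 8.2]
width: 0.147
```

{"fn": "jog_arm", "kwargs": {
  "turn": [
    [0, 0, 0]
  ],
  "slide": [
    [0, 0.8, 0]
  ],
  "grip": [6]
}}

```text
time: 11.0
tool_pos: [0.5784, 0.2046, 0.1092]
tcp_rot: [-1.078, 1.38, -1.387]
wrist_force: [-1.9, -1.1, 9.9]
width: 0.146
```

{"fn": "jog_arm", "kwargs": {
  "turn": [
    [0, 0, 0]
  ],
  "slide": [
    [0, 0.8, 0]
  ],
  "grip": [6]
}}

```text
time: 11.1
tool_pos: [0.5784, 0.2046, 0.1084]
tcp_rot: [-1.078, 1.38, -1.387]
wrist_force: [-2.0, -1.0, 6.5]
width: 0.151
```

{"fn": "jog_arm", "kwargs": {
  "turn": [
    [0, 0, 0]
  ],
  "slide": [
    [0, 0, 0]
  ],
  "grip": [6]
}}

```text
time: 11.2
tool_pos: [0.5788, 0.2046, 0.1078]
tcp_rot: [-1.077, 1.379, -1.387]
wrist_force: [1.1, -0.0, 3.3]
width: 0.15
```

```bash
python3 look.py wb7|head -6; python3 -c "
from h import *
for i in range(3): eyes.read_camera('side'); print(bot.read_state()['wrist_force'],bot.read_state()['tool_pos'])"
```

```text
t 11.25 pos [0.5789 0.2047 0.1077] turn total [-0.009  -0.0035 -0.0037] slide(after turn) mm [  0.1 -17.3  -1.9] before [  0.1 -17.4  -1.7] F [ 0.05 -0.45  4.48] w 0.146
ring ((277.6145324707031, 223.77496337890625), (23.341167449951172, 25.078235626220703), 89.80908966064453) 116
blank plane y 85.34169090682866 n [ 0.0027  1.     -0.0088]
ring tool [ 0.2392 85.4688 -2.0845]
tip pts 15
rows 221 225 col mean 278.92857142857144 y max 82.18189750562033
[2.08923997 0.08150474 3.20812718] [0.57893415 0.20466713 0.10757214]
[ 0.44026936 -0.03361238  4.42233272] [0.578941   0.2046407  0.10747459]
[1.68799181 0.06936294 3.9423979 ] [0.57895823 0.20466304 0.10746286]
```

View pics/wb7z.png

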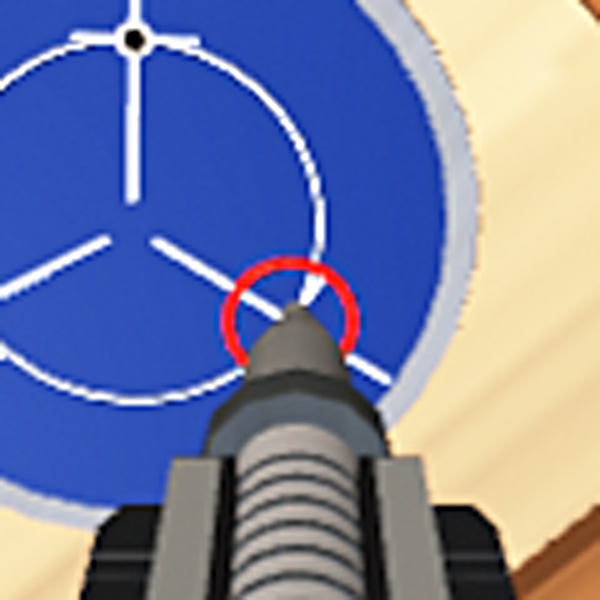

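The force fell from about 12 N net to 6 N and stayed there, so the spring has snapped, with the point about 1 mm from the ring's centre. I'll lift straight off.

{"fn": "jog_arm", "kwargs": {
  "turn": [
    [0, 0, 0],
    [0, 0, 0],
    [0, 0, 0],
    [0, 0, 0],
    [0, 0, 0]
  ],
  "slide": [
    [0, -5, 0],
    [0, -15, 0],
    [0, -35, 0],
    [0, -45, 0],
    [0, -45, 0]
  ],
  "grip": [6, 6, 6, 6, 6]
}}

```text
time: 11.9
tool_pos: [0.5748, 0.2037, 0.2518]
tcp_rot: [-1.084, 1.383, -1.386]
wrist_force: [0.1, -0.2, -1.0]
width: 0.147
```

{"fn": "jog_arm", "kwargs": {
  "turn": [
    [0, 0, 0],
    [0, 0, 0],
    [0, 0, 0],
    [0, 0, 0],
    [0, 0, 0]
  ],
  "slide": [
    [30, 0, 0],
    [45, 0, 0],
    [45, 0, 0],
    [45, 0, 0],
    [45, 0, 0]
  ],
  "grip": [6, 6, 6, 6, 6]
}}

```text
time: 12.4
tool_pos: [0.5245, -0.0009, 0.2508]
tcp_rot: [-1.082, 1.382, -1.385]
wrist_force: [-0.0, 0.1, -1.5]
width: 0.149
```

{"fn": "jog_arm", "kwargs": {
  "turn": [
    [0, 0, 0],
    [0, 0, 0],
    [0, 0, 0],
    [0, 0, 0],
    [0, 0, 0]
  ],
  "slide": [
    [45, 0, 0],
    [45, 0, 0],
    [45, 0, 0],
    [40, 0, 0],
    [0, 0, 0]
  ],
  "grip": [6, 6, 6, 6, 6]
}}

```text
time: 12.9
tool_pos: [0.4822, -0.1732, 0.2504]
tcp_rot: [-1.079, 1.386, -1.39]
wrist_force: [-0.9, 0.4, -1.2]
width: 0.149
```

```bash
python3 - <<'E'
from h import *
T=frame(HAX,YAW); P=np.array([.5489,-.2021,.1041]); plan(P+HAX*(.0354+.11),T)
E
```

```text
t 12.9 pos [ 0.4822 -0.1732  0.2504] turn total [ 0.3763 -0.0086  0.0009] slide(after turn) mm [12.3 17.  12.2] before [12.2 11.3 17.7] F [-0.86  0.43 -1.25] w 0.149
```

{"fn": "jog_arm", "kwargs": {
  "turn": [
    [0.094, -0.002, 0],
    [0.094, -0.002, 0],
    [0.094, -0.002, 0],
    [0.094, -0.002, 0],
    [0, 0, 0]
  ],
  "slide": [
    [0, 0, 0],
    [0, 0, 0],
    [0, 0, 0],
    [0, 0, 0],
    [12, 10, 12]
  ],
  "grip": [6, 6, 6, 6, 6]
}}

```text
time: 13.4
tool_pos: [0.4914, -0.1809, 0.2426]
tcp_rot: [-0.835, 1.061, -1.558]
wrist_force: [-0.1, 0.5, -2.0]
width: 0.147
```

{"fn": "jog_arm", "kwargs": {
  "turn": [
    [0, 0, 0],
    [0, 0, 0],
    [0, 0, 0]
  ],
  "slide": [
    [0, 0, 0],
    [0, 0, 0],
    [0, 0, 0]
  ],
  "grip": [6, 6, 6]
}}

```text
time: 13.7
tool_pos: [0.4965, -0.1841, 0.2462]
tcp_rot: [-0.834, 1.057, -1.562]
wrist_force: [0.2, 0.1, -1.9]
width: 0.145
```

```bash
cat > lookh.py <<'E'
from fit import *
import sys
fn=sys.argv[1]
T=frame(HAX,YAW); P=np.array([.5489,-.2021,.1041]); plan(P+HAX*(.0354),T)
p=snap('wrist',fn); D=p['depth']
h,wd=D.shape; vv,uu=np.mgrid[:h,:wd]
q=cv2.undistortPoints(np.c_[uu.ravel(),vv.ravel()].astype(float)[:,None],np.array(p['intrinsics']),np.array(p['distortion']))[:,0]
X=(c0+(np.c_[q,np.ones(len(q))]*D.ravel()[:,None])@C0.T).reshape(h,wd,3)
hsv=cv2.cvtColor(p['img'],cv2.COLOR_RGB2HSV); light=(hsv[...,0]>8)&(hsv[...,0]<25)&(hsv[...,2]>150)&(hsv[...,1]<150)
m=light&(D>0)&(abs(X[...,2])<.03)&(abs(X[...,0])<.06)&(vv<260)&(X[...,1]<.2)&(X[...,1]>.04); Q=X[m]
for _ in range(5): 
    y0=np.median(Q[:,1]); Q=Q[abs(Q[:,1]-y0)<.006]; c=Q.mean(0); V=np.linalg.svd(Q-c,full_matrices=False)[2]; nn=V[2]*np.sign(V[2][1])
print('deck in tool y',c*1e3,'n',nn,len(Q))
# hole prediction in image by world calibration
print('hole pix pred',proj(p,P))
E=C0.T@(np.array([-.0005,.095,-.001])-c0); print('tip pix pred',cv2.projectPoints(E[None],np.zeros(3),np.zeros(3),np.array(p['intrinsics']),np.array(p['distortion']))[0].ravel())
np.save('pics/plane.npy',np.r_[c,nn])
a=p['img'][150:270,220:340]; cv2.imwrite(f'pics/{fn}z.png',cv2.resize(cv2.cvtColor(a,cv2.COLOR_RGB2BGR),None,fx=5,fy=5,interpolation=cv2.INTER_CUBIC))
E
python3 lookh.py wh1
```

```text
t 13.7 pos [ 0.4965 -0.1841  0.2462] turn total [-0.0017  0.004  -0.0033] slide(after turn) mm [  5.2 117.   -1.4] before [  5.6 117.   -1.7] F [ 0.16  0.12 -1.94] w 0.145
deck in tool y [-11.8173 153.0732  -1.1275] n [ 0.0017  1.     -0.0025] 5563
hole pix pred [[278.7494 204.5479]]
tip pix pred [279.0445 218.6645]
```

View pics/wh1z.png

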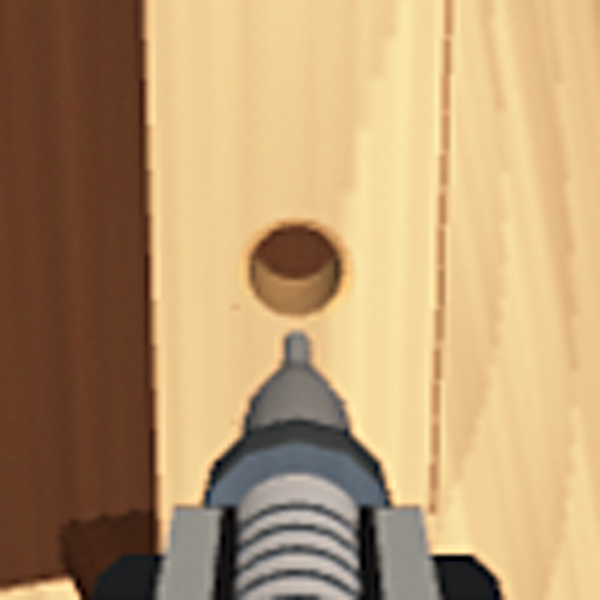

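The hole's mouth is at about (278.8,203.6) and the point at (279,217). The deck normal agrees with the tool axis to within 0.003 rad.

```bash
cat > hx.py <<'E'
from h import *
import sys
fn,u,v=sys.argv[1],float(sys.argv[2]),float(sys.argv[3]); p=load(fn); P=np.load('pics/plane.npy'); c,n=P[:3],P[3:]
d=cam2tool(p,u,v,1.)-c0; print('hole in tool mm',(c0+d*((c-c0)@n)/(d@n))*1e3,'tip approx (-0.5,95,-1)')
E
python3 hx.py wh1 278.8 203.6
```

```text
hole in tool mm [  4.37895948 153.04506166  -1.23950476] tip approx (-0.5,95,-1)
```

{"fn": "jog_arm", "kwargs": {
  "turn": [
    [0, 0, 0],
    [0, 0, 0],
    [0, 0, 0],
    [0, 0, 0]
  ],
  "slide": [
    [4.8, 20, -0.2],
    [0, 25, 0],
    [0, 0, 0],
    [0, 0, 0]
  ],
  "grip": [6, 6, 6, 6]
}}

```text
time: 14.15
tool_pos: [0.5113, -0.1927, 0.2038]
tcp_rot: [-0.834, 1.058, -1.561]
wrist_force: [0.1, -0.2, -1.1]
width: 0.145
```

```bash
python3 lookh.py wh2
```

```text
t 14.15 pos [ 0.5113 -0.1927  0.2038] turn total [-0.0008  0.004  -0.0032] slide(after turn) mm [ 0.3 71.6 -1. ] before [ 0.5 71.6 -1.1] F [ 0.13 -0.22 -1.12] w 0.145
deck in tool y [-19.7442 107.6494  -0.5001] n [ 0.0011  1.     -0.0006] 6603
hole pix pred [[279.4603 214.5764]]
tip pix pred [279.0445 218.6645]
```

View pics/wh2z.png

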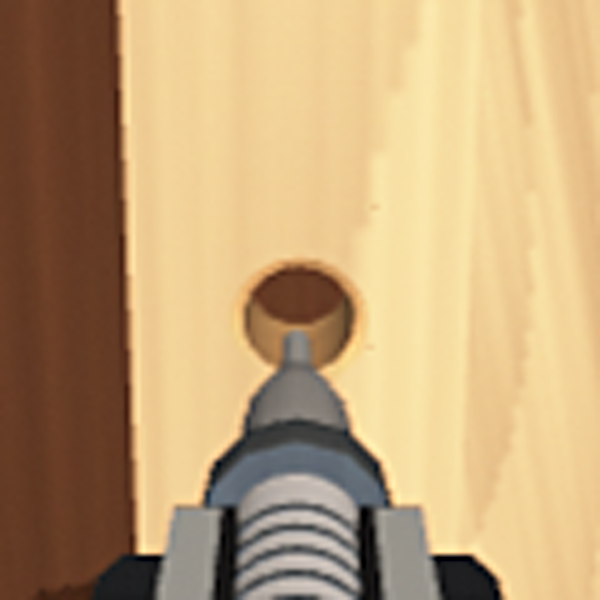

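```bash
python3 hx.py wh2 279.7 213.2;  python3 hx.py wh2 279.4 213.5
```

```text
hole in tool mm [ -0.83389343 107.62900692  -0.45697824] tip approx (-0.5,95,-1)
hole in tool mm [ -0.57203231 107.62858094  -0.70540415] tip approx (-0.5,95,-1)
```

The hole is at tool (-0.7,-0.6) and the point at (-0.5,-1.0), so they line up. I'll insert.

{"fn": "jog_arm", "kwargs": {
  "turn": [
    [0, 0, 0],
    [0, 0, 0],
    [0, 0, 0],
    [0, 0, 0],
    [0, 0, 0]
  ],
  "slide": [
    [0, 8, 0.4],
    [0, 10, 0],
    [0, 10, 0],
    [0, 10, 0],
    [0, 0, 0]
  ],
  "grip": [6, 6, 6, 6, 6]
}}

```text
time: 14.7
tool_pos: [0.5248, -0.1959, 0.1667]
tcp_rot: [-0.835, 1.06, -1.561]
wrist_force: [-0.2, 0.7, -2.4]
width: 0.146
```

{"fn": "jog_arm", "kwargs": {
  "turn": [
    [0, 0, 0],
    [0, 0, 0],
    [0, 0, 0]
  ],
  "slide": [
    [0, 8, 0],
    [0, 8, 0],
    [0, 0, 0]
  ],
  "grip": [6, 6, 6]
}}

```text
time: 15.0
tool_pos: [0.5311, -0.1976, 0.1528]
tcp_rot: [-0.834, 1.058, -1.562]
wrist_force: [0.0, 0.1, -1.9]
width: 0.148
```

```bash
python3 lookh.py wh3
```

```text
t 15.0 pos [ 0.5311 -0.1976  0.1528] turn total [-0.0007  0.0036 -0.003 ] slide(after turn) mm [ 0.2 16.7 -1. ] before [ 0.2 16.7 -1. ] F [ 0.    0.15 -1.93] w 0.148
deck in tool y [-29.3257  52.7569  -0.676 ] n [0.0013 1.     0.0001] 8751
hole pix pred [[279.6031 241.1171]]
tip pix pred [279.0445 218.6645]
```

View pics/wh3z.png

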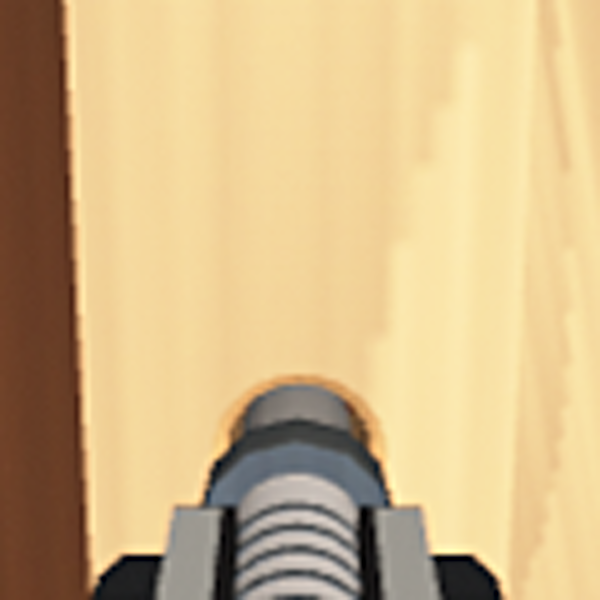

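The nose housing is in the hole with no side force, and about 17 mm remain.

{"fn": "jog_arm", "kwargs": {
  "turn": [
    [0, 0, 0],
    [0, 0, 0],
    [0, 0, 0],
    [0, 0, 0]
  ],
  "slide": [
    [0, 7, 0],
    [0, 6, 0],
    [0, 2, 0],
    [0, 0, 0]
  ],
  "grip": [6, 6, 6, 6]
}}

```text
time: 15.45
tool_pos: [0.5368, -0.199, 0.1398]
tcp_rot: [-0.834, 1.057, -1.562]
wrist_force: [-0.6, 0.2, -1.8]
width: 0.145
```

{"fn": "jog_arm", "kwargs": {
  "turn": [
    [0, 0, 0],
    [0, 0, 0]
  ],
  "slide": [
    [0, 1, 0],
    [0, 0, 0]
  ],
  "grip": [6, 6]
}}

```text
time: 15.65
tool_pos: [0.5375, -0.1992, 0.1396]
tcp_rot: [-0.833, 1.056, -1.563]
wrist_force: [0.2, 0.4, -2.2]
width: 0.152
```

{"fn": "jog_arm", "kwargs": {
  "turn": [
    [0, 0, 0],
    [0, 0, 0]
  ],
  "slide": [
    [0, 0.7, 0],
    [0, 0, 0]
  ],
  "grip": [6, 6]
}}

```text
time: 15.85
tool_pos: [0.5377, -0.1993, 0.139]
tcp_rot: [-0.833, 1.056, -1.563]
wrist_force: [-0.4, -0.1, -1.4]
width: 0.145
```

```bash
python3 lookh.py wh4
```

```text
t 15.85 pos [ 0.5377 -0.1993  0.139 ] turn total [-0.0031  0.0037 -0.0025] slide(after turn) mm [ 0.1  1.3 -2.2] before [ 0.1  1.2 -2.2] F [-0.36 -0.06 -1.35] w 0.145
  return _methods._mean(a, axis=axis, dtype=dtype,
  ret = ret.dtype.type(ret / rcount)
lookh.py:12: RuntimeWarning: Mean of empty slice.
  y0=np.median(Q[:,1]); Q=Q[abs(Q[:,1]-y0)<.006]; c=Q.mean(0); V=np.linalg.svd(Q-c,full_matrices=False)[2]; nn=V[2]*np.sign(V[2][1])
  ret = um.true_divide(
Traceback (most recent call last):
  File "lookh.py", line 12, in <module>
    y0=np.median(Q[:,1]); Q=Q[abs(Q[:,1]-y0)<.006]; c=Q.mean(0); V=np.linalg.svd(Q-c,full_matrices=False)[2]; nn=V[2]*np.sign(V[2][1])
                                                                                                                 ~^^^
IndexError: index 2 is out of bounds for axis 0 with size 0
```

{"fn": "jog_arm", "kwargs": {
  "turn": [
    [0, 0, 0],
    [0, 0, 0]
  ],
  "slide": [
    [0, 0.8, 0],
    [0, 0, 0]
  ],
  "grip": [6, 6]
}}

```text
time: 16.1
tool_pos: [0.5379, -0.1993, 0.1381]
tcp_rot: [-0.833, 1.056, -1.563]
wrist_force: [0.4, -0.5, -1.5]
width: 0.152
```

{"fn": "jog_arm", "kwargs": {
  "turn": [
    [0, 0, 0],
    [0, 0, 0]
  ],
  "slide": [
    [0, 0.7, 0],
    [0, 0, 0]
  ],
  "grip": [6, 6]
}}

```text
time: 16.3
tool_pos: [0.5381, -0.1994, 0.1378]
tcp_rot: [-0.833, 1.056, -1.563]
wrist_force: [-3.9, 1.5, 3.1]
width: 0.148
```

```bash
python3 lookh.py wh4 2>&1 | head -1
```

```text
(no output)
```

View pics/wh4.png

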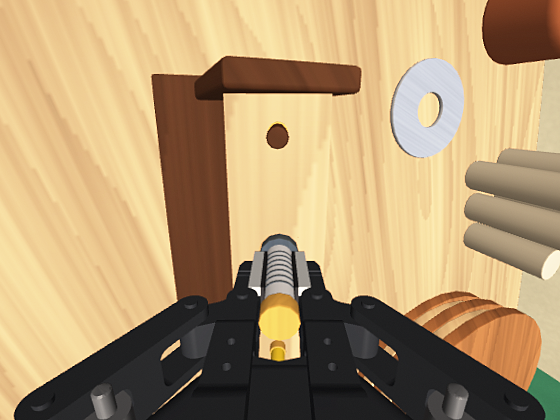

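The collar is on the deck: force along the axis has risen by about 5 N, and the picture matches the one at the grasp (collar at 279,243). I'll open and retract.

{"fn": "jog_arm", "kwargs": {
  "turn": [
    [0, 0, 0],
    [0, 0, 0],
    [0, 0, 0],
    [0, 0, 0],
    [0, 0, 0]
  ],
  "slide": [
    [0, 0, 0],
    [0, 0, 0],
    [0, 0, 0],
    [0, 0, 0],
    [0, 0, 0]
  ],
  "grip": [20, 30, 45, 50, 50]
}}

```text
time: 16.85
tool_pos: [0.5383, -0.1995, 0.1375]
tcp_rot: [-0.833, 1.056, -1.563]
wrist_force: [0.5, -0.8, -0.5]
width: 0.5
```

{"fn": "jog_arm", "kwargs": {
  "turn": [
    [0, 0, 0],
    [0, 0, 0],
    [0, 0, 0],
    [0, 0, 0],
    [0, 0, 0]
  ],
  "slide": [
    [0, -15, 0],
    [0, -30, 0],
    [0, -35, 0],
    [0, 0, 0],
    [0, 0, 0]
  ],
  "grip": [50, 50, 50, 50, 50]
}}

```text
time: 17.35
tool_pos: [0.5097, -0.1929, 0.2131]
tcp_rot: [-0.832, 1.054, -1.564]
wrist_force: [-0.7, -0.5, -0.5]
width: 0.503
```

```bash
python3 - <<'E'
from fit import *
print(bot.read_state()['time'],bot.read_state()['width'])
p=snap('wrist','we1'); X,n,c=standfit(p); a,P=axisfit(X,HAX,c,p['depth']>0,P0=HOLE)
H=(X-c)@n; d=X-P; rad=np.linalg.norm(d-(d@n)[...,None]*n,axis=-1)
print('cap top above deck',np.percentile(H[(rad<.007)&(H>.05)],[50,95]))
s=snap('scene','se1'); snap('side','de1')
p0=load('scene0')
b=np.abs(p0['img'].astype(int)-s['img']).max(2)>40; print('changed px table lower',b.sum())
E
```

```text
17.35 0.5026389327236372
deck pts 10606
deck [-0.3602  0.0871  0.9288] tilt 0.3796544548728874 yaw -0.2373222717172536 10510 [ 0.5512 -0.1916  0.1039]
axis [-0.3629  0.087   0.9278] mouth pt [ 0.5492 -0.2009  0.104 ] 333 rms 0.0002343067913418355 ang 0.0026402191891902256
cap top above deck [0.0659 0.0669]
changed px table lower 9863
```

View pics/we1.png

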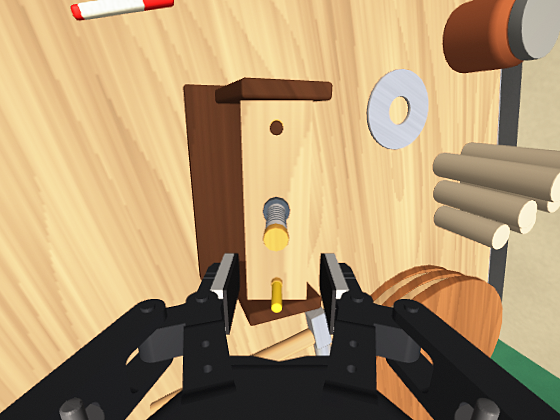

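View pics/de1.png

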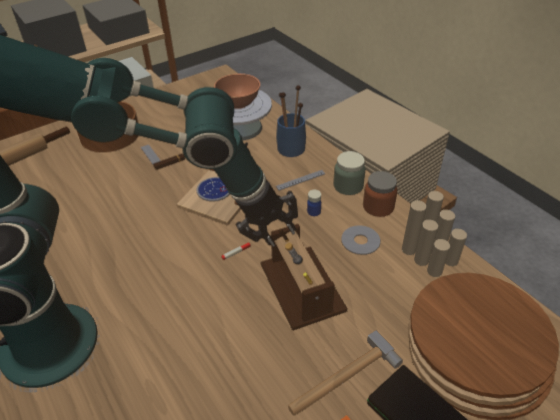

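The punch hangs fully in: its cap top is 66 mm above the deck and its axis is within 0.003 rad of the hole's. The bystanders look as before. I'll check the blank from the pose of my first look.

{"fn": "jog_arm", "kwargs": {
  "turn": [
    [-0.095, 0, 0],
    [-0.095, 0, 0],
    [-0.095, 0, 0],
    [-0.095, 0, 0],
    [0, 0, 0]
  ],
  "slide": [
    [0, -40, 0],
    [0, -20, 0],
    [-30, 0, 0],
    [-40, 0, 0],
    [-45, 0, 0]
  ],
  "grip": [50, 50, 50, 50, 50]
}}

```text
time: 18.0
tool_pos: [0.5173, -0.0756, 0.2665]
tcp_rot: [-1.089, 1.381, -1.38]
wrist_force: [0.5, 0.2, -0.6]
width: 0.498
```

{"fn": "jog_arm", "kwargs": {
  "turn": [
    [0, 0, 0],
    [0, 0, 0],
    [0, 0, 0],
    [0, 0, 0],
    [0, 0, 0]
  ],
  "slide": [
    [-45, 0, 0],
    [-45, 0, 0],
    [-45, 0, 0],
    [-45, 0, 0],
    [-45, 0, 0]
  ],
  "grip": [50, 50, 50, 50, 50]
}}

```text
time: 18.5
tool_pos: [0.5675, 0.1449, 0.2662]
tcp_rot: [-1.09, 1.379, -1.379]
wrist_force: [1.6, -0.0, 0.2]
width: 0.499
```

{"fn": "jog_arm", "kwargs": {
  "turn": [
    [0, 0, 0],
    [0, 0, 0],
    [0, 0, 0],
    [0, 0, 0],
    [0, 0, 0]
  ],
  "slide": [
    [-45, 20, 0],
    [-25, 30, 0],
    [0, 20, 0],
    [0, 0, 0],
    [0, 0, 0]
  ],
  "grip": [50, 50, 50, 50, 50]
}}

```text
time: 19.0
tool_pos: [0.5834, 0.2108, 0.1966]
tcp_rot: [-1.09, 1.379, -1.38]
wrist_force: [-0.3, 0.0, -0.1]
width: 0.503
```

```bash
python3 - <<'E'
from fit import *
s=bot.read_state(); print(s['time'],s['tool_pos'])
p=snap('wrist','wf1'); e,n=ring(p,(150,150,400,300)); print(e,n,onz(p,*e[0],.022))
u,v=map(int,e[0]); a=p['img'][max(v-60,0):v+60,u-60:u+60]; cv2.imwrite('pics/wf1z.png',cv2.resize(cv2.cvtColor(a,cv2.COLOR_RGB2BGR),None,fx=5,fy=5,interpolation=cv2.INTER_CUBIC))
q=snap('scene','sf1')
for t in ['dye_bottle','done_die','hammer','square','crayon','rule']: print(t,[(np.round(w(q,r['xyz']),3),round(r['conf'],2)) for r in nets.search_frame(t,q)[:1]])
E
```

```text
19.0 [0.5834 0.2108 0.1966]
((275.80316162109375, 200.06736755371094), (17.40953254699707, 18.04593849182129), 94.65499114990234) 85 [0.577  0.2048 0.022 ]
dye_bottle [(array([ 0.761, -0.016,  0.045]), 0.94)]
done_die [(array([ 0.785, -0.174,  0.006]), 0.58)]
hammer [(array([ 0.53 , -0.448,  0.023]), 0.62)]
square [(array([0.491, 0.448, 0.006]), 0.71)]
crayon [(array([0.563, 0.223, 0.022]), 0.74)]
rule [(array([0.807, 0.12 , 0.004]), 0.72)]
```

View pics/wf1z.png

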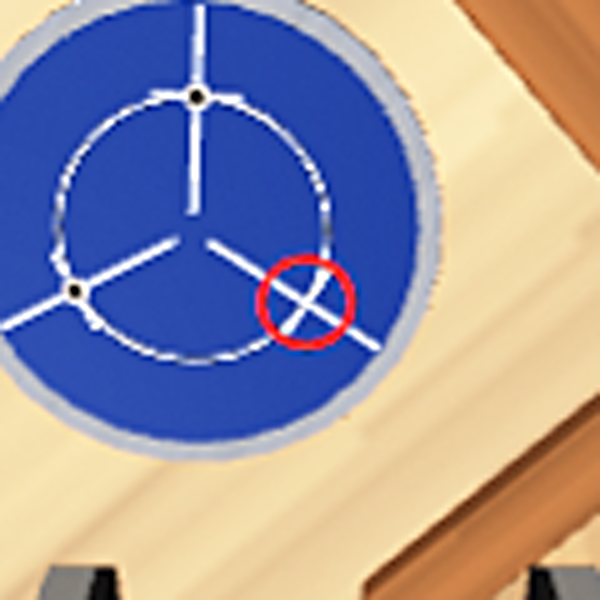

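```bash
python3 -c "
from h import *
bot.finish_job(); print(bot.read_state()['time'])"
```

```text
the job is handed in; nothing more can be done
the job is handed in; nothing more can be done
```

I punched the ringed cross once, hung the punch back in the stand's middle hole down to its collar, and handed the job in at about 19 s. `finish_job` reports no verdict, so this rests on my own checks.

- **Snap:** the net pressing force reached about 12 N, then dropped to about 6 N and stayed there while I held still. At that moment the point was about 1 mm from the ring's centre and the punch was upright to within about 0.01 rad. I lifted off without pressing further.
- **No slip:** the collar touched the deck again at the same tool height as at the grasp (0.138 m), so the force drop was not the punch slipping in the jaws.
- **Punch in the stand:** its cap top is 66 mm above the deck, as it should be with the collar seated. Its axis is within 0.003 rad of the deck normal, and at the mouth it stands about 1 mm from where it was at the start. The gripper is open and clear of everything.
- **Blank:** the ringed cross measured (0.577, 0.205) both before and after.
- **Bystanders:** the bottle, hammer, square and rule were found within about 4 mm of where they started. The finished die looks unmoved in the pictures.

Two checks gave no clear answer:
- **No new dot:** none shows on the ringed cross in the last picture, so the snap rests on the force reading alone.
- **Crayon:** the network's last "crayon" report pointed at the red ring on the blank instead. The crayon itself looked untouched in the pictures after I let go of the punch.

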